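# Return the calibration weights and their forceps to the fitted cases

## Robot

A 6-joint arm with a two-finger parallel gripper is mounted at the origin on a cart in front of the work surface, level with it; the furniture and walls round the work are solid. World frame = base frame: x ahead of the robot, y to its left, z up, the work surface at z = 0. Lengths are in m, angles in rad, forces in N, time in s.
With the tool pointing down it reaches from about 0.325 to 0.75 m from the base axis. Payload 7.6 kg.
Tool frame: the origin (TCP) lies midway between the tips of the shut fingers; the grasp point (between the pads) lies 19 mm behind it; z points along the fingers, y is the line along which they close (so a half turn about z gives the same grasp; the last joint's range is limited). The gripper opens to 85 mm and grips with 20 to 120 N. Pads are 22 mm wide; open, the fingers measure 114 mm over their backs; the gripper's body (76 mm by 85 mm) begins 54 mm behind the grasp point. The pads swing forward as they close: fully open they stand 13 mm farther back than shut.
Start: joints at [-1.413, 0.052, 1.401, -0, 1.689, -0.07], TCP at [0.119, -0.511, 0.231] pointing down, gripper open.
Joint ranges: [-2.9, 2.9], [-0.91, 2.17], [0.12, 2.37], [-1.06, 4.2], [0.26, 2.73], [-2.93, 2.93]. Speed limits (rad/s): [2.57, 2.57, 3.01, 3.14, 3.14, 3.14].

## Interface

Orientations are given as a unit quaternion [x, y, z, w].
In Python, from plant import monitor, eyes, r gives the robot as it stands. The module is installed in compiled form; this text tells all that it offers.
- The arm moves only by the shell command python3 -m handwheel 'ROWS' [FORCE]. ROWS is JSON, a list of rows, each an object of numbers: "fingers": the finger opening in mm, from 0 to 85.4; "dx", "dy", "dz": the shift along the tool's x, y, z in units of 25 mm (1.0 is 25 mm); "ax", "ay", "az": the turn, a rotation vector about the tool's x, y, z in units of 5 degrees (1.0 is 5 degrees). In form: [{"fingers": .., "dx": .., "dy": .., "dz": .., "ax": .., "ay": .., "az": ..}, ...]. A call has 1 to 10 rows; each row shifts and turns the commanded pose from where the row before left it, along the tool's axes as they then stand; what a row does not reach is not made up. A row lasts 1/10 s, in which the tool goes at most 50 mm and 8.59 degrees, less where a joint would pass 70% of its speed; a pose out of reach is approached as far as the arm can. A call is refused whole if a number of a shift passes 1 or a number of a turn 1, either way. A call with a gripper value outside its range is refused whole. The fingers move at their own pace and stop on an object; FORCE is the grip in N (left out, the last holds). Time passes only in rows, so rows that do not move let the fingers close. It gives the time, the measured TCP pose, the force, the opening and the grip force at its end, in the units of the state.
- monitor.state(): the state, without advancing time (a new reading comes with each control period).
- eyes.read_camera(name): name is "scene" or "side" or "wrist"; returns the picture (400x640x3 uint8, red, green, blue); there is no depth.
- eyes.camera_params(name): a dict with "fx", "fy", "cx", "cy" (pixels), "k1" (the pictures are not rectified: a ray, as slopes to the right and down, at radius r is drawn at 1 + k1 r^2 times it, then the intrinsics apply), "rvec" (rotation vector, rad) and "tvec" (3), from world to camera coordinates, as OpenCV has them; the wrist camera has in their place "mount" (4x4, takes a point from camera to tool coordinates, whose origin is the TCP and whose axes are the flange's). Camera axes: x right, y down, z forward; pixel columns grow to the right and rows downward; lengths in m; the calibration is good to about 2 mm. A picture is of the moment at which its call begins: read the wrist's pose just before it. camera_params takes no time and is no camera call.
- r.close_job(): hands the job in; it is judged then, once.
The state is a dict: "clock": time; "qpos": joint angles; "joint_velocities": joint speeds; "tau": joint torques, N m; "eef_pos": TCP position; "orientation": TCP orientation; "wrist_force": force on the tool from outside, world axes, zero at the start; "wrist_torque": the same for the moment, N m; "finger_gap": finger opening in m; "finger_force": force on a finger pad.
Only numpy, scipy, OpenCV 4.12 (cv2) and the standard library are available. Lean on these libraries where they do the work, as an engineer would, in place of code of your own. Each camera call takes 0.05 s, during which the arm holds its last target. There are 200 camera calls.

## Task

The balance check is done: put each of the three steel weights back into the open case whose well fits it, standing upright and fully home on the bottom of the well, and lay the forceps flat in their long tray. Keep the weights upright, lower them rather than drop them, do not knock the glass beaker over or out of its place, and let go of everything at the end.

Things in the scene. Friction and masses are not known exactly. Their poses are not given: they have to be found in the camera images.
- weight_large: the largest of three polished stainless steel knob weights, 500 g: upright cylinder 38 mm in diameter and 48 mm high, above it a short neck and a knob 22 mm in diameter, 63 mm high in all. Loose, stands upright on the worktop. Origin: centre of its underside; z axis up along the weight
- weight_middle: the middle weight, same form, 200 g: cylinder 28 mm in diameter and 34 mm high, knob 17 mm in diameter, 46 mm high in all. Loose, stands upright. Origin: centre of its underside; z up
- weight_small: the smallest weight, same form, 50 g: cylinder 18 mm in diameter and 23 mm high, knob 11.6 mm in diameter, 31 mm high in all. Loose, stands upright. Origin: centre of its underside; z up
- case_large: largest of 3 black clamshell cases with grey lining, open flat, fixed. Base 72x72 mm, 36 high; round well 44 wide, 30 deep (floor at 6 mm), mouth countersunk 5 mm at 45 deg. Seated, the large weight's cylinder stands 18 mm out. The open lid lies behind on the case's +x side (away from the robot), as wide and high, an empty square hollow: not the weight's place. Origin: under the well's axis; z up
- case_middle: middle case, same form, fixed: base 60x60 mm, 28 high; round well 34 wide, 21 deep (floor at 7 mm), countersunk 5 mm; for the middle weight, whose cylinder then stands 13 mm out of it. Lid (square hollow) behind, on its +x side. Origin: underside of the base, under the well's axis; z up
- case_small: smallest case, same form, fixed: base 48x48 mm, 20 high; round well 25 wide, 14 deep (floor at 6 mm), countersunk 5 mm; for the small weight, whose cylinder then stands 9 mm out of it. Lid (square hollow) behind, on its +x side. Origin: underside of the base, under the well's axis; z up
- forceps: straight steel forceps lying flat on the worktop, 128 mm long along their own y, 10 mm high, 12 mm wide along x at the middle (6 mm at the joined end toward +y, 20 mm across the open tips toward -y), 20 g; rigid. Loose. Origin: centre of the underside
- forceps_tray: long low black tray for the forceps, fixed: 158 mm along its own x, 40 wide, 14 high; channel 150x32 mm inside, its floor 3 mm above the worktop; the long sides are cut down to the floor over the middle 54 mm, so that fingers can pass. The forceps may lie either way round. Origin: centre of the underside; z up
- beaker: 50 mL glass beaker, 55 mm in diameter and 66 mm high, standing upright in front of the centrifuge (a fixed machine 0.28 m high with its lid open, whose front runs about from x 0.72, y 0.09 to x 0.63, y -0.28). Loose, a bystander, to be left where it is. Origin: centre of its underside
Not all that is in view belongs to the job. Leave any orange or yellow look-alike of the weight_middle alone.

How it is judged:
At the end, for the whole second after the job is handed in: Each weight at rest in its own case's well: within 8 mm of its axis, underside at most 4 mm above its floor, tilt under 0.15 rad. Forceps at rest in their tray: centre within 15 mm of the tray's, at most 5 mm above its floor, flat within 0.1 rad, along the tray within 0.2 rad (horizontal distance between weight_large and case_large below 0.008 m and z of weight_large in the frame of case_large below 0.01 m and angle between each of weight_large, weight_middle, weight_small's own z axis and vertical below 0.15 rad and horizontal distance between weight_middle and case_middle below 0.008 m and z of weight_middle in the frame of case_middle below 0.011 m and horizontal distance between weight_small and case_small below 0.008 m and z of weight_small in the frame of case_small below 0.01 m and horizontal distance between forceps and forceps_tray below 0.015 m and z of forceps in the frame of forceps_tray below 0.008 m and angle between forceps's own z axis and vertical below 0.1 rad and angle between the y axis of forceps and the x axis of forceps_tray, either way round below 0.2 rad and linear speed of each of weight_large, weight_middle, weight_small, forceps below 0.02 m/s); the robot touches nothing.
It fails at once if a weight tips over (leans more than 0.7 rad) (angle between any of weight_large, weight_middle, weight_small's own z axis and vertical above 0.7 rad).
It fails at once if a weight is let fall (faster than 0.85 m/s with no finger on it: a drop of about 37 mm) ((linear speed of weight_large above 0.85 m/s and contact force between the fingers and weight_large below 0.1 N) or (linear speed of weight_middle above 0.85 m/s and contact force between the fingers and weight_middle below 0.1 N) or (linear speed of weight_small above 0.85 m/s and contact force between the fingers and weight_small below 0.1 N)).
It fails at once if the beaker is knocked over or pushed more than 30 mm (distance of beaker from where it was at the start of the episode above 0.03 m or angle between beaker's own z axis and vertical above 0.5 rad).
It also fails if it takes over 128 s, if anything falls off the work surface, if the arm or the gripper's body presses on something with over 40 N, if the wrist force passes 120 N, or if a joint passes its speed limit or range.

## Working session

There is one attempt and no reset: what is moved stays moved. The work goes in short steps, Python scripts to look and compute and a shell command to move; the robot and the scene stay as the last step left them, time stands still between calls to the robot, and variables do not carry over. Pictures are saved under pics/ and viewed, at most 14 in all, crops included, and the job is handed in when it is done.

```bash
ls; mkdir -p pics
cat > h.py <<'E'
import numpy as np, cv2
from scipy.spatial.transform import Rotation as R
from plant import monitor, eyes, r
def cam(n):
    p=eyes.camera_params(n); s=monitor.state()
    if 'mount' in p:
        T=np.eye(4);T[:3,:3]=R.from_quat(s['orientation']).as_matrix();T[:3,3]=s['eef_pos']
        M=T@np.array(p['mount']); 
    else:
        M=np.eye(4);Rm=cv2.Rodrigues(np.array(p['rvec'],float))[0];M[:3,:3]=Rm.T;M[:3,3]=-Rm.T@np.array(p['tvec'],float).ravel()
    return p,M
def grab(n,f):
    pm=cam(n); im=eyes.read_camera(n); cv2.imwrite(f'pics/{f}.png',im[:,:,::-1]); np.save(f'pics/{f}.npy',pm[1]); return im
def ray(p,M,u,v):
    d=np.array([(u-p['cx'])/p['fx'],(v-p['cy'])/p['fy']]);x=d.copy()
    for _ in range(20): x=d/(1+p['k1']*(x@x))
    return M[:3,3],M[:3,:3]@np.array([x[0],x[1],1])
def onz(p,M,u,v,z):
    o,d=ray(p,M,u,v); return o+d*(z-o[2])/d[2]
def proj(p,M,P):
    c=M[:3,:3].T@(np.array(P)-M[:3,3]);x=c[:2]/c[2];x=x*(1+p['k1']*(x@x));return p['fx']*x[0]+p['cx'],p['fy']*x[1]+p['cy']
E
python3 - <<'E'
from h import *
for n in ['scene','side','wrist']:
    im=grab(n,n+'0');p,M=cam(n);print(n,{k:p[k] for k in('fx','cx','cy','k1')},M.round(3).tolist())
print(monitor.state())
E
```

```text
pics
scene {'fx': 425.5364951706439, 'cx': 321.38931189654835, 'cy': 199.83453994923596, 'k1': -0.040239909483416755} [[-0.835, -0.436, 0.336, 0.153], [-0.55, 0.649, -0.525, 0.625], [0.011, -0.623, -0.782, 0.912], [0.0, 0.0, 0.0, 1.0]]
side {'fx': 361.0262070209981, 'cx': 311.50298593458257, 'cy': 202.72481595711616, 'k1': -0.07034522923374747} [[-0.997, 0.051, -0.059, 0.577], [0.077, 0.541, -0.838, 0.991], [-0.011, -0.84, -0.543, 0.683], [0.0, 0.0, 0.0, 1.0]]
wrist {'fx': 348.76048853288944, 'cx': 316.77602563837706, 'cy': 198.18187917860428, 'k1': -0.026163230778070486} [[0.226, -0.939, -0.261, 0.184], [-0.974, -0.218, -0.06, -0.497], [-0.001, 0.268, -0.963, 0.373], [0.0, 0.0, 0.0, 1.0]]
{'clock': 0.15, 'qpos': array([-1.41328711e+00,  5.27285240e-02,  1.40147061e+00, -1.52451157e-05,
        1.68859345e+00, -7.02804211e-02]), 'joint_velocities': array([ 0.00124699, -0.00312544, -0.00283499, -0.00210885,  0.00124707,
        0.00087789]), 'tau': array([ 1.74892633e-03, -3.81950641e+01, -3.60422981e+01,  3.36295420e-05,
        4.61510383e-03, -5.28736606e-06]), 'eef_pos': array([ 0.11855197, -0.51121575,  0.23065737]), 'orientation': array([ 9.93520916e-01,  1.13647831e-01, -3.37217782e-05, -5.99061901e-04]), 'wrist_force': array([ 0.57613424, -0.05028834,  0.15487203]), 'wrist_torque': array([ 0.01386083, -0.06667249,  0.06543919]), 'finger_force': 0.0, 'finger_gap': 0.08565923034857452}
```

View pics/scene0.png

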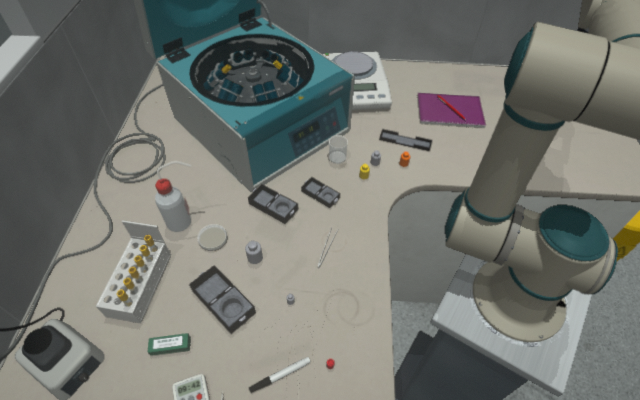

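View pics/side0.png

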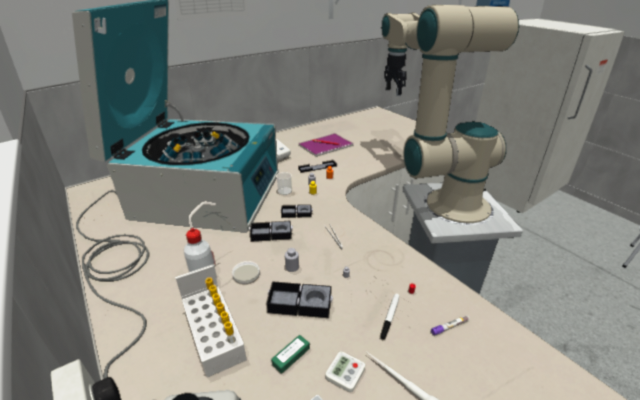

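The scene view shows the large weight near (254,252), small (291,298) and middle (376,158), the last between the beaker (338,150) and the yellow (365,171) and orange (405,158) look-alikes. The forceps are at (327,247), the tray at (405,140), and the cases at (222,298), (273,203) and (321,192). The side view agrees. I'll zoom in next.

Run:
```python
import cv2
a=cv2.imread('pics/scene0.png')
cv2.imwrite('pics/c1.png',cv2.resize(a[180:330,180:380],None,fx=4,fy=4,interpolation=cv2.INTER_CUBIC))
cv2.imwrite('pics/c2.png',cv2.resize(a[120:220,290:440],None,fx=5,fy=5,interpolation=cv2.INTER_CUBIC))
```

```text
(no output)
```

View pics/c1.png

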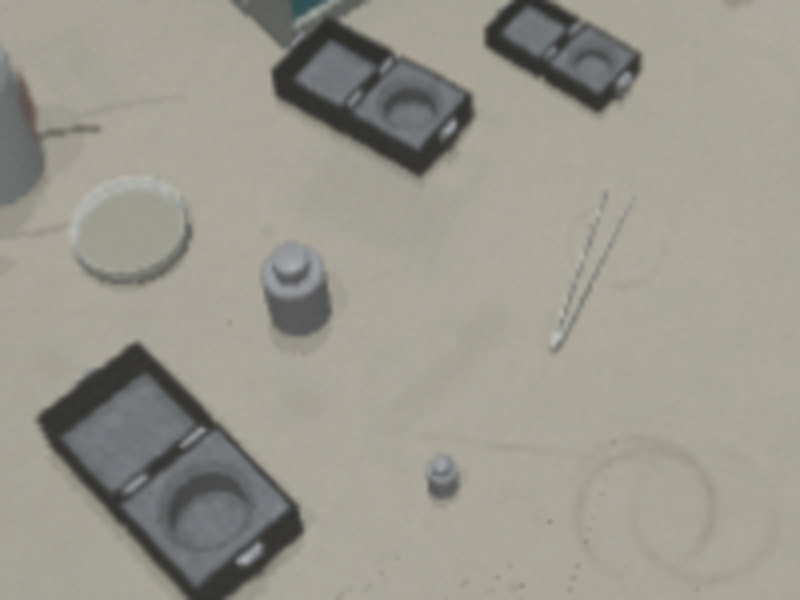

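View pics/c2.png

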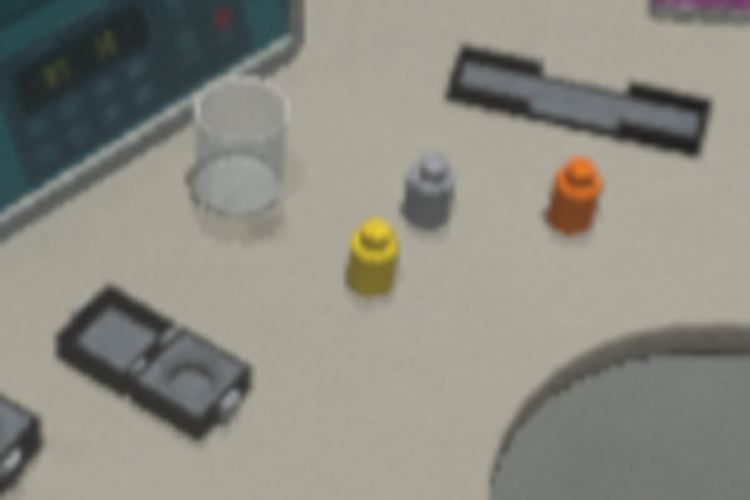

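Crop 1: large knob at about (292,254), small knob (442,463), well mouths at (208,510), (411,105) and (593,62), forceps from joint (556,345) to tips (605,195) and (632,200). Crop 2: middle knob at (435,165), yellow (376,232), orange (580,170), beaker base (237,185), tray centre about (580,100).

Run:
```python
from h import *
p,M=cam('scene')
c1=lambda u,v:(180+u/4-.4,180+v/4-.4); c2=lambda u,v:(290+u/5-.4,120+v/5-.4)
L=dict(Lknob=(c1(292,254),.06),Lwell=(c1(208,510),.036),Mwell=(c1(411,107),.028),Swell=(c1(593,62),.02),Sknob=(c1(442,463),.029),
Fend=(c1(556,345),.01),Ft1=(c1(605,193),.01),Ft2=(c1(632,199),.01),Mknob=(c2(435,163),.044),Y=(c2(376,230),.044),O=(c2(580,169),.044),Bk=(c2(237,185),0),
T1=(c2(465,48),.014),T2=(c2(710,98),.014),T3=(c2(697,150),.014),T4=(c2(449,97),.014),
Lc1=(c1(300,512),.036),Lc2=(c1(205,588),.036),Mc1=(c1(470,98),.028),Mc2=(c1(422,158),.028),Sc1=(c1(640,57),.02),Sc2=(c1(602,97),.02))
q,N=cam('side')
for k,(uv,z) in L.items():
    P=onz(p,M,*uv,z); print(k,P.round(4),'rad %.3f az %.3f'%(np.hypot(*P[:2]),np.arctan2(P[1],P[0])),np.round(proj(q,N,P),1))
```

```text
Lknob [0.5813 0.2534 0.06  ] rad 0.634 az 0.411 [290.9 249.5]
Lwell [0.5264 0.3984 0.036 ] rad 0.660 az 0.648 [316.4 295.6]
Mwell [0.6048 0.1071 0.028 ] rad 0.614 az 0.175 [282.2 226.8]
Swell [0.5298 0.003  0.02  ] rad 0.530 az 0.006 [304.8 208.7]
Sknob [0.4386 0.3015 0.029 ] rad 0.532 az 0.602 [346.6 267.3]
Fend [0.433  0.1936 0.01  ] rad 0.474 az 0.420 [342.4 246.4]
Ft1 [0.4686 0.0832 0.01  ] rad 0.476 az 0.176 [325.9 224.5]
Ft2 [0.4516 0.0775 0.01  ] rad 0.458 az 0.170 [331.1 223.1]
Mknob [ 0.4896 -0.192   0.044 ] rad 0.526 az -0.374 [312.2 173.7]
Y [ 0.4916 -0.1271  0.044 ] rad 0.508 az -0.253 [313.1 182.4]
O [ 0.418  -0.2346  0.044 ] rad 0.479 az -0.511 [329.9 167.6]
Bk [ 0.596  -0.1507  0.    ] rad 0.615 az -0.248 [284.4 191. ]
T1 [ 0.5343 -0.3197  0.014 ] rad 0.623 az -0.539 [298.8 165.9]
T2 [ 0.388  -0.3648  0.014 ] rad 0.533 az -0.755 [333.2 159.4]
T3 [ 0.3758 -0.3185  0.014 ] rad 0.493 az -0.703 [337.6 164.3]
T4 [ 0.5215 -0.275   0.014 ] rad 0.590 az -0.485 [302.6 170.9]
Lc1 [0.4838 0.3711 0.036 ] rad 0.610 az 0.654 [332.9 286. ]
Lc2 [0.4986 0.4333 0.036 ] rad 0.661 az 0.715 [329.8 306.2]
Mc1 [0.5771 0.0795 0.028 ] rad 0.583 az 0.137 [291.1 221. ]
Mc2 [0.5743 0.1364 0.028 ] rad 0.590 az 0.233 [292.6 232.1]
Sc1 [ 0.5057 -0.0184  0.02  ] rad 0.506 az -0.036 [311.6 204.8]
Sc2 [0.5085 0.0249 0.02  ] rad 0.509 az 0.049 [311.7 212.1]
```

```bash
python3 -m handwheel '[{"fingers":85,"az":-1},{"fingers":85,"az":-1},{"fingers":85,"az":-1},{"fingers":85,"az":-1},{"fingers":85,"az":-1},{"fingers":85,"az":-1},{"fingers":85,"az":-1},{"fingers":85,"az":-1}]'
python3 -m handwheel '[{"fingers":85,"az":-1},{"fingers":85,"az":-1},{"fingers":85,"az":-1},{"fingers":85,"az":-1},{"fingers":85,"az":-1},{"fingers":85,"az":-1},{"fingers":85,"az":-1},{"fingers":85,"az":-0.4},{"fingers":85}]'
python3 -m handwheel '[{"fingers":85,"dy":1,"dx":0.85},{"fingers":85,"dy":1,"dx":0.85},{"fingers":85,"dy":1,"dx":0.85},{"fingers":85,"dy":1,"dx":0.85},{"fingers":85,"dy":1,"dx":0.85},{"fingers":85,"dy":1,"dx":0.85},{"fingers":85,"dy":1,"dx":0.85}]'
python3 -m handwheel '[{"fingers":85,"dy":1,"dx":0.85},{"fingers":85,"dy":1,"dx":0.85},{"fingers":85,"dy":1,"dx":0.85},{"fingers":85,"dy":1,"dx":0.85},{"fingers":85,"dy":1,"dx":0.85},{"fingers":85,"dy":1,"dx":0.85},{"fingers":85,"dy":1,"dx":0.85},{"fingers":85,"dy":0.8,"dx":0.85},{"fingers":85}]'
cat > snap.py <<'E'
import sys
from h import *
f=sys.argv[1]; im=grab('wrist',f); s=monitor.state()
m=R.from_quat(s['orientation']).as_matrix()
print('t',s['clock'],'tcp',np.round(s['eef_pos'],4),'x',m[:,0].round(3),'z',m[:,2].round(3),'q6',s['qpos'][5].round(2),s['wrist_force'].round(1))
E
python3 snap.py w1
```

```text
t 0.2 tcp [ 0.1186 -0.5113  0.2308] x [0.974 0.226 0.   ] z [-0.     0.001 -1.   ] q6 -0.07 [0.3 1.  0.3]schema error: expected keys fingers, dx, dy, dz, ax, ay, az
schema error: expected keys fingers, dx, dy, dz, ax, ay, az
schema error: expected keys fingers, dx, dy, dz, ax, ay, az
schema error: expected keys fingers, dx, dy, dz, ax, ay, az
```

View pics/w1.png

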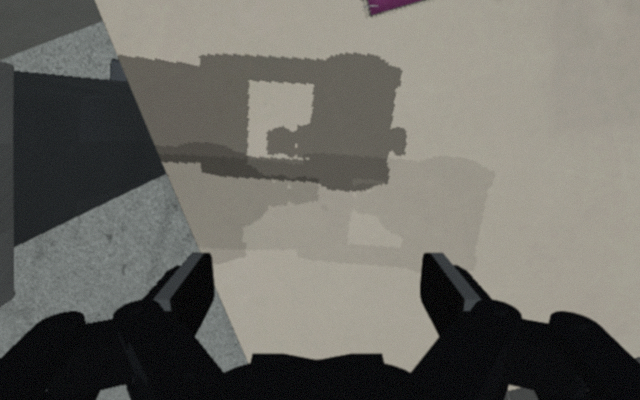

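The picture shows open fingers over empty worktop. The moves were refused because every row needs all the keys.

```bash
python3 -m handwheel '[{"fingers":85,"dx":0.88,"dy":-0.46,"dz":0,"ax":0,"ay":0,"az":-1},{"fingers":85,"dx":0.92,"dy":-0.39,"dz":0,"ax":0,"ay":0,"az":-1},{"fingers":85,"dx":0.95,"dy":-0.3,"dz":0,"ax":0,"ay":0,"az":-1},{"fingers":85,"dx":0.97,"dy":-0.22,"dz":0,"ax":0,"ay":0,"az":-1},{"fingers":85,"dx":0.99,"dy":-0.13,"dz":0,"ax":0,"ay":0,"az":-1},{"fingers":85,"dx":1,"dy":-0.05,"dz":0,"ax":0,"ay":0,"az":-1},{"fingers":85,"dx":1,"dy":0.04,"dz":0,"ax":0,"ay":0,"az":-1},{"fingers":85,"dx":0.99,"dy":0.13,"dz":0,"ax":0,"ay":0,"az":-1},{"fingers":85,"dx":0.98,"dy":0.21,"dz":0,"ax":0,"ay":0,"az":-1},{"fingers":85,"dx":0.95,"dy":0.3,"dz":0,"ax":0,"ay":0,"az":-1}]' 40
python3 -m handwheel '[{"fingers":85,"dx":0.92,"dy":0.38,"dz":0,"ax":0,"ay":0,"az":-1},{"fingers":85,"dx":0.89,"dy":0.46,"dz":0,"ax":0,"ay":0,"az":-1},{"fingers":85,"dx":0.84,"dy":0.53,"dz":0,"ax":0,"ay":0,"az":-1},{"fingers":85,"dx":0.79,"dy":0.61,"dz":0,"ax":0,"ay":0,"az":-1},{"fingers":85,"dx":0.74,"dy":0.67,"dz":0,"ax":0,"ay":0,"az":-1},{"fingers":85,"dx":0.68,"dy":0.74,"dz":0,"ax":0,"ay":0,"az":-0.4},{"fingers":85,"dx":0.65,"dy":0.76,"dz":0,"ax":0,"ay":0,"az":0},{"fingers":85,"dx":0.65,"dy":0.76,"dz":0,"ax":0,"ay":0,"az":0},{"fingers":85,"dx":0,"dy":0,"dz":0,"ax":0,"ay":0,"az":0}]'
python3 snap.py w2
```

```text
clock: 1.2
eef_pos: [0.3083, -0.3478, 0.2312]
orientation: [0.851, 0.524, -0.0, -0.0]
wrist_force: [0.7, -0.7, -0.3]
finger_gap: 0.0851
finger_force: 0.0
clock: 2.1
eef_pos: [0.4605, -0.2167, 0.2308]
orientation: [0.706, 0.708, 0.0, -0.0]
wrist_force: [-0.7, 0.4, 0.2]
finger_gap: 0.0852
finger_force: 0.0
t 2.15 tcp [ 0.4597 -0.2177  0.2309] x [-0.003  1.     0.   ] z [-0.001  0.    -1.   ] q6 -0.52 [-2.  -0.1 -0.7]
```

View pics/w2.png

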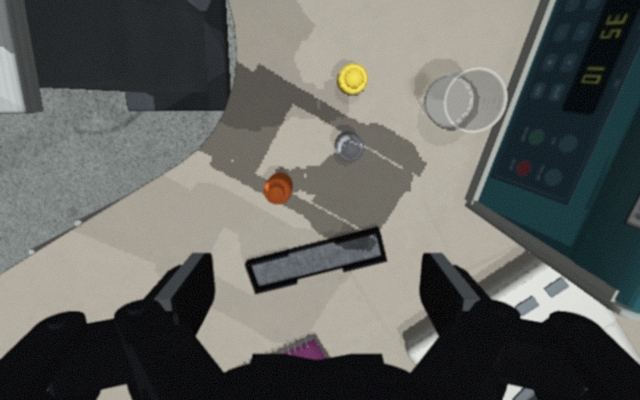

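The wrist view shows the middle weight at about (348,146), yellow (352,79), orange (278,188), the tray with corners near (247,265), (381,227), (385,259) and (256,292), and the beaker at (450,102).

Run:
```python
from h import *
p=eyes.camera_params('wrist');M=np.load('pics/w2.npy')
P=onz(p,M,348,146,.03);print('M',P)
print('fwd from scene',proj(p,M,[.4896,-.192,.046]),proj(p,M,[.4896,-.192,.034]),proj(p,M,[.4896,-.192,0]))
c=[onz(p,M,u,v,.014) for u,v in((247,265),(381,227),(385,259),(256,292))]
for x in c: print(x.round(4))
c=np.array(c);print('tray ctr',c.mean(0),'len',np.linalg.norm(c[0]-c[1]),'ang',np.arctan2(*((c[1]-c[0]+c[2]-c[3])[[1,0]])))
for n,uv,z in(('Y',(352,78),.03),('O',(278,188),.03),('bk',(450,102),0)):print(n,onz(p,M,*uv,z).round(3))
a=cv2.imread('pics/w2.png');cv2.imwrite('pics/c3.png',cv2.resize(a[115:195,290:410],None,fx=6,fy=6,interpolation=cv2.INTER_CUBIC))
```

```text
M [ 0.49029919 -0.19172417  0.03      ]
fwd from scene (np.float64(348.7298035026931), np.float64(148.39890260236177)) (np.float64(347.6309987134044), np.float64(146.79014393456788)) (np.float64(344.8892581574224), np.float64(142.77665500247357))
[ 0.3811 -0.3284  0.014 ]
[ 0.5304 -0.282   0.014 ]
[ 0.537  -0.3204  0.014 ]
[ 0.3898 -0.3627  0.014 ]
tray ctr [ 0.45960426 -0.32336896  0.014     ] len 0.15629986935926657 ang 0.2906919631269143
Y [ 0.492 -0.128  0.03 ]
O [ 0.42  -0.234  0.03 ]
bk [ 0.598 -0.149  0.   ]
```

View pics/c3.png

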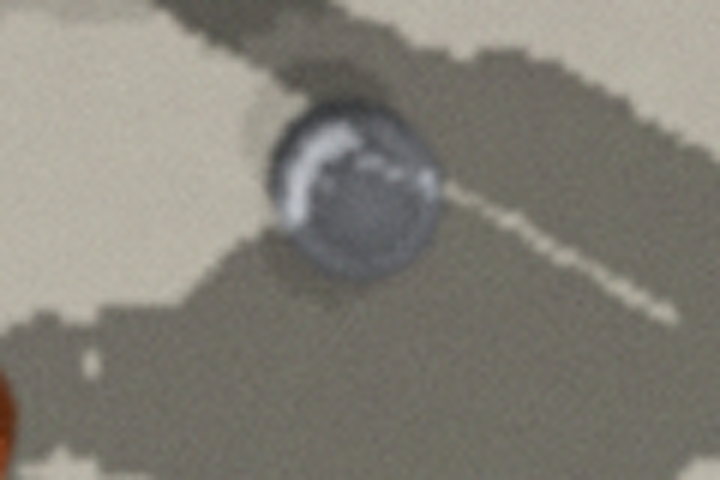

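Top disc centre at about (349,147), which puts the weight at (0.4905,-0.192), in agreement with the scene camera. I'll descend and grasp.

```bash
python3 -m handwheel '[{"fingers":60,"dx":0.52,"dy":0.62,"dz":0.5,"ax":0,"ay":0,"az":0},{"fingers":60,"dx":0.51,"dy":0.61,"dz":1,"ax":0,"ay":0,"az":0},{"fingers":60,"dx":0,"dy":0,"dz":1,"ax":0,"ay":0,"az":0},{"fingers":60,"dx":0,"dy":0,"dz":1,"ax":0,"ay":0,"az":0},{"fingers":60,"dx":0,"dy":0,"dz":1,"ax":0,"ay":0,"az":0},{"fingers":60,"dx":0,"dy":0,"dz":1,"ax":0,"ay":0,"az":0},{"fingers":60,"dx":0,"dy":0,"dz":1,"ax":0,"ay":0,"az":0},{"fingers":60,"dx":0,"dy":0,"dz":1,"ax":0,"ay":0,"az":0},{"fingers":60,"dx":0,"dy":0,"dz":0.5,"ax":0,"ay":0,"az":0},{"fingers":60,"dx":0,"dy":0,"dz":0.3,"ax":0,"ay":0,"az":0}]' 40
python3 -m handwheel '[{"fingers":60,"dx":0,"dy":0,"dz":0,"ax":0,"ay":0,"az":0},{"fingers":10,"dx":0,"dy":0,"dz":0,"ax":0,"ay":0,"az":0},{"fingers":10,"dx":0,"dy":0,"dz":0,"ax":0,"ay":0,"az":0},{"fingers":10,"dx":0,"dy":0,"dz":0,"ax":0,"ay":0,"az":0},{"fingers":10,"dx":0,"dy":0,"dz":0,"ax":0,"ay":0,"az":0},{"fingers":10,"dx":0,"dy":0,"dz":0,"ax":0,"ay":0,"az":0},{"fingers":10,"dx":0,"dy":0,"dz":0,"ax":0,"ay":0,"az":0}]' 40
```

```text
clock: 3.15
eef_pos: [0.4892, -0.1931, 0.0229]
orientation: [0.707, 0.707, -0.0, -0.001]
wrist_force: [0.6, -0.6, -0.4]
finger_gap: 0.0598
finger_force: 0.0
clock: 3.85
eef_pos: [0.4909, -0.1931, 0.0253]
orientation: [0.707, 0.707, 0.0, 0.001]
wrist_force: [-0.8, 0.5, 6.7]
finger_gap: 0.0257
finger_force: 39.0
```

```bash
python3 -m handwheel '[{"fingers":10,"dx":0,"dy":0,"dz":-0.2,"ax":0,"ay":0,"az":0},{"fingers":10,"dx":0,"dy":0,"dz":-0.2,"ax":0,"ay":0,"az":0},{"fingers":10,"dx":0,"dy":0,"dz":-0.2,"ax":0,"ay":0,"az":0},{"fingers":10,"dx":0,"dy":0,"dz":0,"ax":0,"ay":0,"az":0},{"fingers":10,"dx":0,"dy":0,"dz":0,"ax":0,"ay":0,"az":0}]' 40
python3 - <<'E'
from h import *
a=grab('wrist','w3')[:,:,::-1]; b=grab('side','s3')[:,:,::-1]
cv2.imwrite('pics/c4.png',np.hstack([a[200:350,240:400].repeat(3,0).repeat(3,1)[:,:400],b[100:212,250:350].repeat(4,0).repeat(4,1)[:450][:, :400]][:1]+[cv2.resize(b[120:232,270:370],(400,450),interpolation=cv2.INTER_CUBIC)]))
E
```

```text
clock: 4.35
eef_pos: [0.4899, -0.1927, 0.0388]
orientation: [0.707, 0.707, -0.0, 0.0]
wrist_force: [0.4, 0.7, -1.9]
finger_gap: 0.0258
finger_force: 39.4
```

View pics/c4.png

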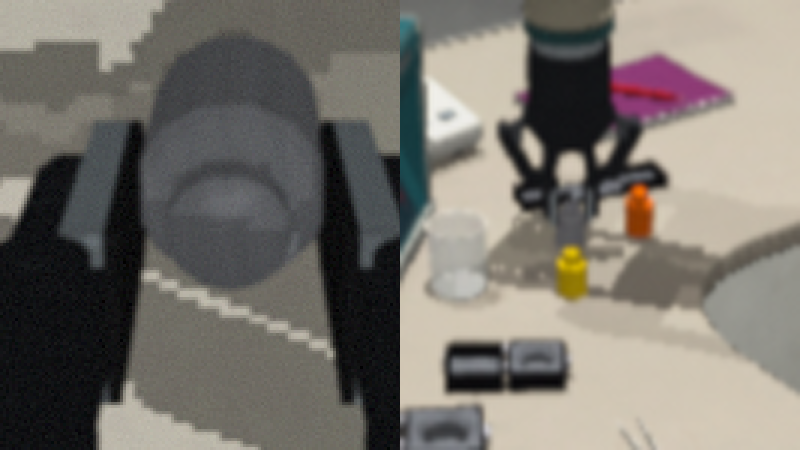

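The weight is gripped upright and lifted, with the wrist force matching about 200 g. I'll carry it to just short of case_middle and look.

```bash
python3 -m handwheel '[{"fingers":10,"dx":0,"dy":0,"dz":-0.8,"ax":0,"ay":0,"az":0},{"fingers":10,"dx":0,"dy":0,"dz":-1,"ax":0,"ay":0,"az":0},{"fingers":10,"dx":0.3,"dy":0,"dz":-1,"ax":0,"ay":0,"az":0},{"fingers":10,"dx":1,"dy":0.1,"dz":-1,"ax":0,"ay":0,"az":0},{"fingers":10,"dx":1,"dy":0.5,"dz":-1,"ax":0,"ay":0,"az":0},{"fingers":10,"dx":1,"dy":0.5,"dz":0,"ax":0,"ay":0,"az":0},{"fingers":10,"dx":1,"dy":0.5,"dz":0,"ax":0,"ay":0,"az":0},{"fingers":10,"dx":1,"dy":0.8,"dz":0,"ax":0,"ay":0,"az":0},{"fingers":10,"dx":1,"dy":0.8,"dz":0,"ax":0,"ay":0,"az":0},{"fingers":10,"dx":1,"dy":0.8,"dz":0,"ax":0,"ay":0,"az":0}]' 40
python3 -m handwheel '[{"fingers":10,"dx":1,"dy":0.6,"dz":0,"ax":0,"ay":0,"az":0},{"fingers":10,"dx":0.7,"dy":0,"dz":0,"ax":0,"ay":0,"az":0},{"fingers":10,"dx":0,"dy":0,"dz":0,"ax":0,"ay":0,"az":0},{"fingers":10,"dx":0,"dy":0,"dz":0,"ax":0,"ay":0,"az":0}]' 40
python3 snap.py w4
```

```text
clock: 5.45
eef_pos: [0.5903, -0.009, 0.1584]
orientation: [0.707, 0.707, -0.0, -0.0]
wrist_force: [-0.2, -1.0, -2.0]
finger_gap: 0.0255
finger_force: 39.8
clock: 5.85
eef_pos: [0.6042, 0.0322, 0.1585]
orientation: [0.707, 0.708, -0.0, -0.0]
wrist_force: [0.4, -0.9, -2.0]
finger_gap: 0.0262
finger_force: 39.8
t 5.9 tcp [0.6043 0.0317 0.1587] x [-0.     1.    -0.001] z [-0.    -0.001 -1.   ] q6 -0.01 [ 0.2  0.1 -1.5]
```

View pics/w4.png

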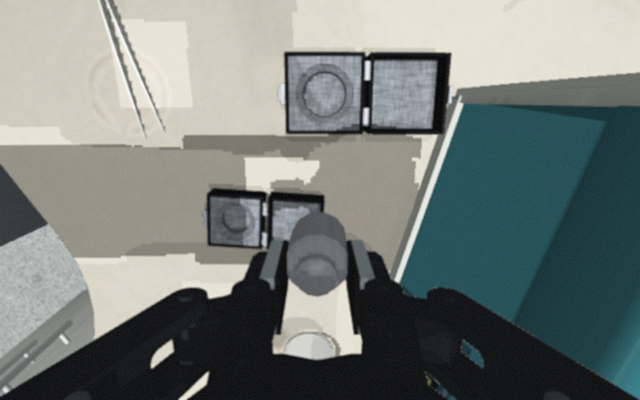

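The wrist view shows case_middle's base as a square from (286,54) to (362,131) with its well at (323,94), case_small's well at about (236,218), the forceps' tips at (147,136) and (164,131), and the held weight upright at (317,255).

Run:
```python
from h import *
p=eyes.camera_params('wrist');M=np.load('pics/w4.npy')
for n,uv,z in(('Mwell',(323,94),.028),('Mc',(286,54),.028),('Mc',(362,53),.028),('Mc',(286,132),.028),('Mc',(362,132),.028),('Swell',(236,218),.02),('Sc',(208,190),.02),('Sc',(265,246),.02),('Ft',(147,136),.01),('Ft',(164,131),.01)):
    print(n,onz(p,M,*uv,z).round(4))
# fit circles
im=cv2.imread('pics/w4.png',0)
for (x0,y0,x1,y1,r0,r1,z) in((290,60,358,128,18,40,.028),(210,193,264,245,12,30,.02)):
    g=cv2.resize(im[y0:y1,x0:x1],None,fx=4,fy=4,interpolation=cv2.INTER_CUBIC)
    c=cv2.HoughCircles(cv2.GaussianBlur(g,(0,0),3),cv2.HOUGH_GRADIENT,1.2,200,param1=60,param2=20,minRadius=r0*4,maxRadius=r1*4)
    if c is not None:
        u,v,r_=c[0,0]; print((x0+u/4,y0+v/4,r_/4),onz(p,M,x0+u/4-.4,y0+v/4-.4,z).round(4))
# held weight: expected image of points below TCP
s=monitor.state()['eef_pos']
for dz,n in((.0205,'knobtop'),(.0085,'cyltop'),(-.0255,'bottom')): print(n,proj(p,M,s+np.array([0,0,dz])))
```

```text
Mwell [0.6079 0.1046 0.028 ]
Mc [0.5807 0.1328 0.028 ]
Mc [0.6363 0.1336 0.028 ]
Mc [0.5795 0.0764 0.028 ]
Mc [0.6382 0.0764 0.028 ]
Swell [0.5346 0.0034 0.02  ]
Sc [0.5126 0.028  0.02  ]
Sc [ 0.5583 -0.0223  0.02  ]
Ft [0.4621 0.0717 0.01  ]
Ft [0.4769 0.0758 0.01  ]
(np.float32(324.95), np.float32(92.850006), np.float32(19.11)) [0.6091 0.1058 0.028 ]
knobtop (np.float64(319.30594611242265), np.float64(281.7428831052015))
cyltop (np.float64(319.1058676185486), np.float64(267.58092129116744))
bottom (np.float64(318.67727041682394), np.float64(237.27190519295715))
```

```bash
python3 -m handwheel '[{"fingers":10,"dx":1,"dy":0.11,"dz":0,"ax":0,"ay":0,"az":0},{"fingers":10,"dx":1,"dy":0,"dz":0,"ax":0,"ay":0,"az":0},{"fingers":10,"dx":0.97,"dy":0,"dz":0.5,"ax":0,"ay":0,"az":0},{"fingers":10,"dx":0,"dy":0,"dz":1,"ax":0,"ay":0,"az":0},{"fingers":10,"dx":0,"dy":0,"dz":1,"ax":0,"ay":0,"az":0},{"fingers":10,"dx":0,"dy":0,"dz":1,"ax":0,"ay":0,"az":0},{"fingers":10,"dx":0,"dy":0,"dz":0.45,"ax":0,"ay":0,"az":0},{"fingers":10,"dx":0,"dy":0,"dz":0,"ax":0,"ay":0,"az":0},{"fingers":10,"dx":0,"dy":0,"dz":0,"ax":0,"ay":0,"az":0}]' 40
python3 -m handwheel '[{"fingers":10,"dx":0,"dy":0,"dz":0.12,"ax":0,"ay":0,"az":0},{"fingers":10,"dx":0,"dy":0,"dz":0.12,"ax":0,"ay":0,"az":0},{"fingers":10,"dx":0,"dy":0,"dz":0.12,"ax":0,"ay":0,"az":0},{"fingers":10,"dx":0,"dy":0,"dz":0.12,"ax":0,"ay":0,"az":0},{"fingers":10,"dx":0,"dy":0,"dz":0,"ax":0,"ay":0,"az":0}]' 40
```

```text
clock: 6.8
eef_pos: [0.608, 0.1062, 0.0614]
orientation: [0.707, 0.707, 0.001, 0.001]
wrist_force: [-0.5, 0.0, -0.5]
finger_gap: 0.0254
finger_force: 39.9
clock: 7.3
eef_pos: [0.6071, 0.1066, 0.0473]
orientation: [0.707, 0.707, -0.0, -0.0]
wrist_force: [-1.4, -0.2, -1.7]
finger_gap: 0.0255
finger_force: 39.9
```

```bash
python3 -m handwheel '[{"fingers":10,"dx":0,"dy":0,"dz":0.12,"ax":0,"ay":0,"az":0},{"fingers":10,"dx":0,"dy":0,"dz":0.12,"ax":0,"ay":0,"az":0},{"fingers":10,"dx":0,"dy":0,"dz":0.12,"ax":0,"ay":0,"az":0},{"fingers":10,"dx":0,"dy":0,"dz":0.12,"ax":0,"ay":0,"az":0},{"fingers":10,"dx":0,"dy":0,"dz":0,"ax":0,"ay":0,"az":0}]' 40
python3 -m handwheel '[{"fingers":10,"dx":0,"dy":0,"dz":0.08,"ax":0,"ay":0,"az":0},{"fingers":10,"dx":0,"dy":0,"dz":0.08,"ax":0,"ay":0,"az":0},{"fingers":10,"dx":0,"dy":0,"dz":0,"ax":0,"ay":0,"az":0}]' 40
```

```text
clock: 7.8
eef_pos: [0.6071, 0.1066, 0.0353]
orientation: [0.707, 0.707, -0.0, -0.0]
wrist_force: [-0.6, -0.5, -2.3]
finger_gap: 0.0257
finger_force: 39.9
clock: 8.1
eef_pos: [0.6077, 0.1067, 0.0325]
orientation: [0.707, 0.707, 0.0, 0.0]
wrist_force: [-0.0, 0.2, 0.4]
finger_gap: 0.0257
finger_force: 40.1
```

```bash
python3 -m handwheel '[{"fingers":50,"dx":0,"dy":0,"dz":0,"ax":0,"ay":0,"az":0},{"fingers":50,"dx":0,"dy":0,"dz":0,"ax":0,"ay":0,"az":0},{"fingers":50,"dx":0,"dy":0,"dz":0,"ax":0,"ay":0,"az":0},{"fingers":50,"dx":0,"dy":0,"dz":0,"ax":0,"ay":0,"az":0},{"fingers":50,"dx":0,"dy":0,"dz":-0.3,"ax":0,"ay":0,"az":0},{"fingers":50,"dx":0,"dy":0,"dz":-0.6,"ax":0,"ay":0,"az":0},{"fingers":60,"dx":0,"dy":0,"dz":-1,"ax":0,"ay":0,"az":0},{"fingers":60,"dx":0,"dy":0,"dz":-1,"ax":0,"ay":0,"az":0},{"fingers":60,"dx":0.5,"dy":-0.5,"dz":-1,"ax":0,"ay":0,"az":0},{"fingers":60,"dx":1,"dy":-0.6,"dz":-1,"ax":0,"ay":0,"az":0}]' 40
python3 -m handwheel '[{"fingers":60,"dx":1,"dy":-0.6,"dz":-1,"ax":0,"ay":0,"az":0},{"fingers":60,"dx":1,"dy":-0.6,"dz":-1,"ax":0,"ay":0,"az":0},{"fingers":60,"dx":1,"dy":-0.6,"dz":-1,"ax":0,"ay":0,"az":0},{"fingers":60,"dx":1,"dy":0,"dz":0,"ax":0,"ay":0,"az":0},{"fingers":60,"dx":1,"dy":0,"dz":0,"ax":0,"ay":0,"az":0},{"fingers":60,"dx":0.4,"dy":0,"dz":0,"ax":0,"ay":0,"az":0},{"fingers":60,"dx":0,"dy":0,"dz":0,"ax":0,"ay":0,"az":0},{"fingers":60,"dx":0,"dy":0,"dz":0,"ax":0,"ay":0,"az":0}]' 40
python3 snap.py w5
python3 - <<'E'
from h import *
grab('scene','sc5')
a=cv2.imread('pics/sc5.png')[170:230,250:350];b=cv2.imread('pics/w5.png')
c=cv2.resize(a,(266,160),interpolation=cv2.INTER_CUBIC);o=np.zeros((580,640,3),np.uint8);o[:400]=b;o[410:570,:266]=c;cv2.imwrite('pics/c5.png',o)
E
```

```text
clock: 9.1
eef_pos: [0.5801, 0.1433, 0.1572]
orientation: [0.708, 0.707, 0.001, 0.001]
wrist_force: [-0.9, 0.1, -0.5]
finger_gap: 0.0602
finger_force: 0.0
clock: 9.9
eef_pos: [0.5349, 0.2783, 0.2298]
orientation: [0.707, 0.707, -0.0, 0.0]
wrist_force: [-0.5, -0.6, -0.4]
finger_gap: 0.06
finger_force: 0.0
t 9.95 tcp [0.535  0.278  0.2297] x [ 0.  1. -0.] z [ 0. -0. -1.] q6 0.42 [ 0.1  0.6 -0.5]
```

View pics/c5.png

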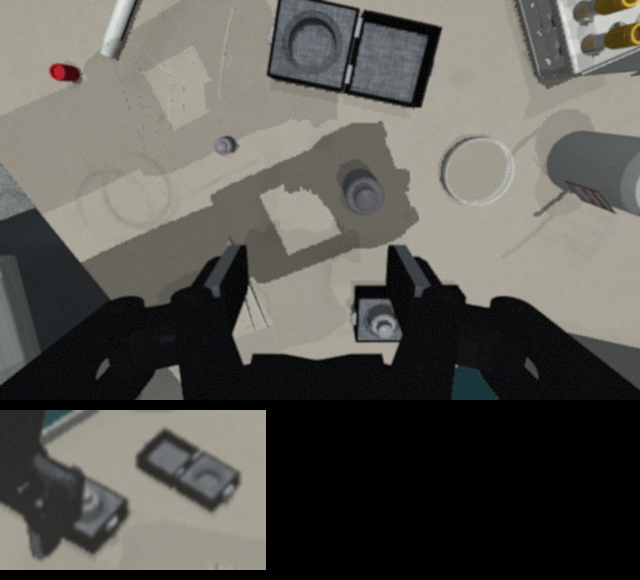

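The middle weight stands in its well at (384,322). The large weight's knob is at (366,196), the small weight at (225,146), the large well mouth at (312,42), with the case's base corners near (268,76), (360,8) and (350,91).

Run:
```python
from h import *
p=eyes.camera_params('wrist');M=np.load('pics/w5.npy')
for n,uv,z in(('Lknob',(366,196),.06),('Sbody',(226,145),.018),('Sknob',(224,147),.03),('Lwell',(312,42),.036),('Lc',(268,76),.036),('Lc',(360,8),.036),('Lc',(349,90),.036),('Mknob',(383,325),.051)):
    print(n,onz(p,M,*uv,z).round(4))
im=cv2.imread('pics/w5.png',0)
for (x0,y0,x1,y1,r0,r1,z) in((335,165,395,225,12,25,.048),(205,128,245,165,6,14,.023),(272,0,356,88,18,35,.036)):
    g=cv2.resize(im[y0:y1,x0:x1],None,fx=4,fy=4,interpolation=cv2.INTER_CUBIC)
    c=cv2.HoughCircles(cv2.GaussianBlur(g,(0,0),3),cv2.HOUGH_GRADIENT,1.2,300,param1=60,param2=15,minRadius=r0*4,maxRadius=r1*4)
    if c is not None:
        u,v,r_=c[0,0]; print((x0+u/4,y0+v/4,r_/4),onz(p,M,x0+u/4-.4,y0+v/4-.4,z).round(4))
```

```text
Lknob [0.5799 0.2605 0.06  ]
Sbody [0.4422 0.3026 0.018 ]
Sknob [0.4432 0.3022 0.03  ]
Lwell [0.5299 0.3967 0.036 ]
Lc [0.4895 0.3678 0.036 ]
Lc [0.572  0.4246 0.036 ]
Lc [0.5639 0.3555 0.036 ]
Mknob [0.6052 0.1149 0.051 ]
(np.float32(227.65), np.float32(144.05), np.float32(8.25)) [0.4448 0.3046 0.023 ]
(np.float32(303.05), np.float32(54.45), np.float32(30.12)) [0.5214 0.3866 0.036 ]
```

Run:
```python
from h import *
def ext(f,box,th):
    a=cv2.imread(f'pics/{f}.png').astype(int);x0,y0,x1,y1=box
    s=cv2.GaussianBlur((a[:,:,0]-a[:,:,2]).astype(np.float32),(0,0),.8)[y0:y1,x0:x1]
    m=(s>th).astype(np.uint8);n,l,st,c=cv2.connectedComponentsWithStats(m);i=1+st[1:,4].argmax();x,y,w,h,A=st[i]
    return x+x0,y+y0,x+x0+w-1,y+y0+h-1,A
pw=eyes.camera_params('wrist');Mw=np.load('pics/w5.npy');ps,Ms=cam('scene')
def sil(p,M,P,rad,H,kr,KH):
    pts=[]
    for r_,z in((rad,0),(rad,H),(kr,KH-.002)):
        for t in np.linspace(0,6.283,72): pts.append(proj(p,M,[P[0]+r_*np.cos(t),P[1]+r_*np.sin(t),P[2]+z]))
    q=np.array(pts);return np.r_[q.min(0),q.max(0)]
dims=dict(L=(.019,.048,.011,.063),S=(.009,.023,.0058,.031),M=(.014,.034,.0085,.046))
for n,f,p,M,box,P in(('L','w5',pw,Mw,(325,155,400,228),(.58,.256)),('L','scene0',ps,Ms,(235,230,275,270),(.58,.256)),('S','w5',pw,Mw,(205,125,245,165),(.442,.302)),('S','scene0',ps,Ms,(278,285,303,312),(.442,.302)),('M','w2',pw,np.load('pics/w2.npy'),(325,120,375,170),(.4905,-.192)),('M','scene0',ps,Ms,(365,143,390,173),(.4905,-.192))):
  for th in (2,):
    P=np.array([*P,0.]);e=np.array(ext(f,box,th)[:4],float)
    for _ in range(5): # shift to match silhouette box centre, ray-cast on mid-height plane
        s=sil(p,M,P,*dims[n]);h=dims[n][1]/2
        d=onz(p,M,(e[0]+e[2])/2,(e[1]+e[3])/2,h)-onz(p,M,(s[0]+s[2])/2,(s[1]+s[3])/2,h);P=P+d
    print(n,f,th,e,s.round(1),P.round(4))
```

```text
L w5 2 [344. 170. 382. 213.] [341.6 167.8 384.4 215.2] [0.5805 0.2568 0.    ]
L scene0 2 [246. 242. 259. 255.] [243.5 236.5 261.5 260.5] [0.589  0.2502 0.    ]
S w5 2 [215. 138. 233. 153.] [212.5 135.4 235.5 155.6] [0.4388 0.3016 0.    ]
S scene0 2 [288. 295. 292. 300.] [285.8 291.7 294.2 303.3] [0.4411 0.2996 0.    ]
M w2 2 [336. 133. 362. 160.] [333.8 130.7 364.2 162.3] [ 0.4918 -0.1932  0.    ]
M scene0 2 [373. 152. 379. 158.] [370.6 147.  381.4 163. ] [ 0.4949 -0.2039  0.    ]
```

```bash
python3 -m handwheel '[{"fingers":70,"dx":-0.45,"dy":0.92,"dz":0.5,"ax":0,"ay":0,"az":0},{"fingers":70,"dx":-0.4,"dy":0.9,"dz":1,"ax":0,"ay":0,"az":0},{"fingers":70,"dx":0,"dy":0,"dz":1,"ax":0,"ay":0,"az":0},{"fingers":70,"dx":0,"dy":0,"dz":1,"ax":0,"ay":0,"az":0},{"fingers":70,"dx":0,"dy":0,"dz":1,"ax":0,"ay":0,"az":0},{"fingers":70,"dx":0,"dy":0,"dz":1,"ax":0,"ay":0,"az":0},{"fingers":70,"dx":0,"dy":0,"dz":1,"ax":0,"ay":0,"az":0},{"fingers":70,"dx":0,"dy":0,"dz":1,"ax":0,"ay":0,"az":0},{"fingers":70,"dx":0,"dy":0,"dz":0.45,"ax":0,"ay":0,"az":0},{"fingers":70,"dx":0,"dy":0,"dz":0,"ax":0,"ay":0,"az":0}]' 60
python3 -m handwheel '[{"fingers":70,"dx":0,"dy":0,"dz":0,"ax":0,"ay":0,"az":0},{"fingers":20,"dx":0,"dy":0,"dz":0,"ax":0,"ay":0,"az":0},{"fingers":20,"dx":0,"dy":0,"dz":0,"ax":0,"ay":0,"az":0},{"fingers":20,"dx":0,"dy":0,"dz":0,"ax":0,"ay":0,"az":0},{"fingers":20,"dx":0,"dy":0,"dz":0,"ax":0,"ay":0,"az":0},{"fingers":20,"dx":0,"dy":0,"dz":0,"ax":0,"ay":0,"az":0},{"fingers":20,"dx":0,"dy":0,"dz":0,"ax":0,"ay":0,"az":0}]' 60
python3 -m handwheel '[{"fingers":20,"dx":0,"dy":0,"dz":-0.2,"ax":0,"ay":0,"az":0},{"fingers":20,"dx":0,"dy":0,"dz":-0.2,"ax":0,"ay":0,"az":0},{"fingers":20,"dx":0,"dy":0,"dz":-0.2,"ax":0,"ay":0,"az":0},{"fingers":20,"dx":0,"dy":0,"dz":0,"ax":0,"ay":0,"az":0},{"fingers":20,"dx":0,"dy":0,"dz":0,"ax":0,"ay":0,"az":0}]'
```

```text
clock: 11.0
eef_pos: [0.5795, 0.2568, 0.029]
orientation: [0.707, 0.707, -0.002, -0.001]
wrist_force: [-0.2, 0.2, -0.1]
finger_gap: 0.0695
finger_force: 0.0
clock: 11.7
eef_pos: [0.5813, 0.2582, 0.0325]
orientation: [0.707, 0.707, 0.001, 0.001]
wrist_force: [0.4, -1.5, 6.3]
finger_gap: 0.0359
finger_force: 59.6
clock: 12.2
eef_pos: [0.5802, 0.2579, 0.0456]
orientation: [0.707, 0.707, -0.0, -0.0]
wrist_force: [-0.2, 0.5, -4.8]
finger_gap: 0.0357
finger_force: 60.5
```

```bash
python3 -m handwheel '[{"fingers":20,"dx":0,"dy":0,"dz":-1,"ax":0,"ay":0,"az":0},{"fingers":20,"dx":0.56,"dy":-0.3,"dz":-1,"ax":0,"ay":0,"az":0},{"fingers":20,"dx":1,"dy":-0.4,"dz":-0.5,"ax":0,"ay":0,"az":0},{"fingers":20,"dx":1,"dy":-0.4,"dz":0,"ax":0,"ay":0,"az":0},{"fingers":20,"dx":1,"dy":-0.4,"dz":0,"ax":0,"ay":0,"az":0},{"fingers":20,"dx":1,"dy":-0.4,"dz":0,"ax":0,"ay":0,"az":0},{"fingers":20,"dx":1,"dy":-0.15,"dz":0,"ax":0,"ay":0,"az":0},{"fingers":20,"dx":0,"dy":0,"dz":1,"ax":0,"ay":0,"az":0},{"fingers":20,"dx":0,"dy":0,"dz":0,"ax":0,"ay":0,"az":0},{"fingers":20,"dx":0,"dy":0,"dz":0,"ax":0,"ay":0,"az":0}]'
python3 - <<'E'
from h import *
grab('scene','sc6');grab('side','sd6');grab('wrist','w6')
a=cv2.imread('pics/sc6.png')[235:355,170:290];b=cv2.imread('pics/sd6.png')[220:340,250:370];print(monitor.state()['eef_pos'])
cv2.imwrite('pics/c6.png',np.hstack([cv2.resize(x,(400,400),interpolation=cv2.INTER_CUBIC) for x in(a,b)]))
E
```

```text
clock: 13.2
eef_pos: [0.5284, 0.3961, 0.0822]
orientation: [0.707, 0.707, -0.001, -0.0]
wrist_force: [1.0, -0.6, -4.8]
finger_gap: 0.0357
finger_force: 61.2
[0.52970036 0.39658502 0.08461071]
```

View pics/c6.png

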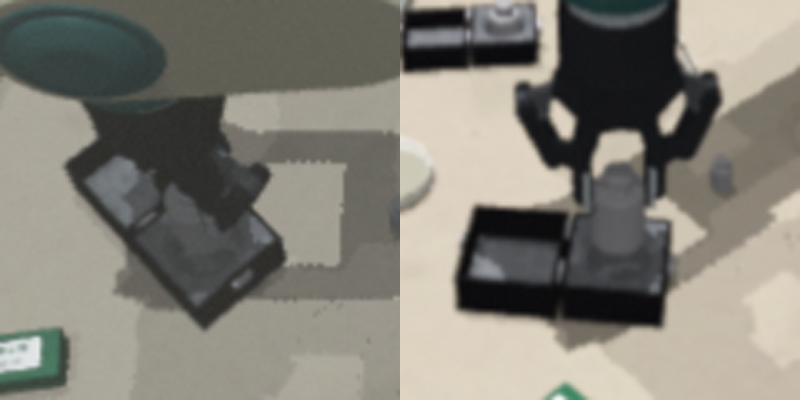

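The side view shows the weight upright, centred over the well (column 618 between the case edges at 568 and 668). I'll lower it, feeling for contact.

```bash
python3 -m handwheel '[{"fingers":20,"dx":0,"dy":0,"dz":0.3,"ax":0,"ay":0,"az":0},{"fingers":20,"dx":0,"dy":0,"dz":0.3,"ax":0,"ay":0,"az":0},{"fingers":20,"dx":0,"dy":0,"dz":0.15,"ax":0,"ay":0,"az":0},{"fingers":20,"dx":0,"dy":0,"dz":0.15,"ax":0,"ay":0,"az":0},{"fingers":20,"dx":0,"dy":0,"dz":0.1,"ax":0,"ay":0,"az":0},{"fingers":20,"dx":0,"dy":0,"dz":0,"ax":0,"ay":0,"az":0}]'
python3 -m handwheel '[{"fingers":20,"dx":0,"dy":0,"dz":0.1,"ax":0,"ay":0,"az":0},{"fingers":20,"dx":0,"dy":0,"dz":0.1,"ax":0,"ay":0,"az":0},{"fingers":20,"dx":0,"dy":0,"dz":0,"ax":0,"ay":0,"az":0}]'
```

```text
clock: 13.95
eef_pos: [0.5288, 0.3967, 0.0577]
orientation: [0.707, 0.707, -0.0, -0.0]
wrist_force: [-0.7, -0.4, -5.7]
finger_gap: 0.0353
finger_force: 61.3
clock: 14.25
eef_pos: [0.5287, 0.3967, 0.0528]
orientation: [0.707, 0.707, -0.0, -0.0]
wrist_force: [0.4, 0.8, -4.5]
finger_gap: 0.0355
finger_force: 61.3
```

```bash
python3 -m handwheel '[{"fingers":20,"dx":0,"dy":0,"dz":0.15,"ax":0,"ay":0,"az":0},{"fingers":20,"dx":0,"dy":0,"dz":0.15,"ax":0,"ay":0,"az":0},{"fingers":20,"dx":0,"dy":0,"dz":0.15,"ax":0,"ay":0,"az":0},{"fingers":20,"dx":0,"dy":0,"dz":0.08,"ax":0,"ay":0,"az":0},{"fingers":20,"dx":0,"dy":0,"dz":0,"ax":0,"ay":0,"az":0}]'
python3 -m handwheel '[{"fingers":20,"dx":0,"dy":0,"dz":0.06,"ax":0,"ay":0,"az":0},{"fingers":20,"dx":0,"dy":0,"dz":0,"ax":0,"ay":0,"az":0}]'
```

```text
clock: 14.75
eef_pos: [0.5287, 0.3967, 0.0394]
orientation: [0.707, 0.707, -0.001, -0.0]
wrist_force: [0.1, -0.4, -5.1]
finger_gap: 0.0355
finger_force: 61.3
clock: 14.95
eef_pos: [0.5291, 0.3969, 0.0387]
orientation: [0.707, 0.707, 0.0, 0.0]
wrist_force: [-0.7, 0.2, -5.5]
finger_gap: 0.0355
finger_force: 61.6
```

```bash
python3 -m handwheel '[{"fingers":20,"dx":0,"dy":0,"dz":0.06,"ax":0,"ay":0,"az":0},{"fingers":20,"dx":0,"dy":0,"dz":0,"ax":0,"ay":0,"az":0}]'
python3 -m handwheel '[{"fingers":20,"dx":0,"dy":0,"dz":0.04,"ax":0,"ay":0,"az":0},{"fingers":20,"dx":0,"dy":0,"dz":0,"ax":0,"ay":0,"az":0}]'
```

```text
clock: 15.15
eef_pos: [0.5292, 0.397, 0.0386]
orientation: [0.707, 0.707, 0.001, 0.0]
wrist_force: [-3.8, -3.2, 4.9]
finger_gap: 0.0358
finger_force: 62.4
clock: 15.35
eef_pos: [0.5293, 0.3971, 0.0385]
orientation: [0.707, 0.707, 0.001, 0.0]
wrist_force: [-5.8, -4.3, 9.7]
finger_gap: 0.0358
finger_force: 63.0
```

```bash
python3 -m handwheel '[{"fingers":62,"dx":0,"dy":0,"dz":0,"ax":0,"ay":0,"az":0},{"fingers":62,"dx":0,"dy":0,"dz":0,"ax":0,"ay":0,"az":0},{"fingers":62,"dx":0,"dy":0,"dz":0,"ax":0,"ay":0,"az":0},{"fingers":62,"dx":0,"dy":0,"dz":-0.2,"ax":0,"ay":0,"az":0},{"fingers":62,"dx":0,"dy":0,"dz":-0.6,"ax":0,"ay":0,"az":0},{"fingers":62,"dx":0,"dy":0,"dz":-1,"ax":0,"ay":0,"az":0},{"fingers":62,"dx":0,"dy":0,"dz":-1,"ax":0,"ay":0,"az":0},{"fingers":62,"dx":-0.3,"dy":-0.3,"dz":-1,"ax":0,"ay":0,"az":0},{"fingers":62,"dx":-1,"dy":-1,"dz":-0.5,"ax":0,"ay":0,"az":0},{"fingers":50,"dx":-1,"dy":-1,"dz":0,"ax":0,"ay":0,"az":0}]'
python3 -m handwheel '[{"fingers":40,"dx":-1,"dy":-1,"dz":0,"ax":0,"ay":0,"az":0},{"fingers":40,"dx":-0.52,"dy":-0.3,"dz":0.5,"ax":0,"ay":0,"az":0},{"fingers":40,"dx":0,"dy":0,"dz":1,"ax":0,"ay":0,"az":0},{"fingers":40,"dx":0,"dy":0,"dz":0.5,"ax":0,"ay":0,"az":0},{"fingers":40,"dx":0,"dy":0,"dz":0,"ax":0,"ay":0,"az":0},{"fingers":40,"dx":0,"dy":0,"dz":0,"ax":0,"ay":0,"az":0}]' 30
python3 snap.py w7
```

```text
clock: 16.35
eef_pos: [0.4721, 0.3395, 0.1476]
orientation: [0.707, 0.708, 0.003, 0.001]
wrist_force: [-0.0, -0.1, 0.5]
finger_gap: 0.0503
finger_force: 0.0
clock: 16.95
eef_pos: [0.4395, 0.3017, 0.0944]
orientation: [0.707, 0.708, 0.0, 0.0]
wrist_force: [0.9, -0.1, -0.1]
finger_gap: 0.0403
finger_force: 0.0
t 17.0 tcp [0.4397 0.3018 0.0948] x [-0.001  1.     0.001] z [ 0.001  0.001 -1.   ] q6 0.53 [ 0.2  0.7 -0.6]
```

```bash
python3 -m handwheel '[{"fingers":40,"dx":0,"dy":0,"dz":1,"ax":0,"ay":0,"az":0},{"fingers":40,"dx":0,"dy":0,"dz":1,"ax":0,"ay":0,"az":0},{"fingers":40,"dx":0,"dy":0,"dz":0.75,"ax":0,"ay":0,"az":0},{"fingers":40,"dx":0,"dy":0,"dz":0.5,"ax":0,"ay":0,"az":0},{"fingers":40,"dx":0,"dy":0,"dz":0,"ax":0,"ay":0,"az":0},{"fingers":40,"dx":0,"dy":0,"dz":0,"ax":0,"ay":0,"az":0}]' 30
python3 -m handwheel '[{"fingers":5,"dx":0,"dy":0,"dz":0,"ax":0,"ay":0,"az":0},{"fingers":5,"dx":0,"dy":0,"dz":0,"ax":0,"ay":0,"az":0},{"fingers":5,"dx":0,"dy":0,"dz":0,"ax":0,"ay":0,"az":0},{"fingers":5,"dx":0,"dy":0,"dz":0,"ax":0,"ay":0,"az":0},{"fingers":5,"dx":0,"dy":0,"dz":0,"ax":0,"ay":0,"az":0},{"fingers":5,"dx":0,"dy":0,"dz":0,"ax":0,"ay":0,"az":0}]' 30
python3 -m handwheel '[{"fingers":5,"dx":0,"dy":0,"dz":-0.2,"ax":0,"ay":0,"az":0},{"fingers":5,"dx":0,"dy":0,"dz":-0.3,"ax":0,"ay":0,"az":0},{"fingers":5,"dx":0,"dy":0,"dz":-0.5,"ax":0,"ay":0,"az":0},{"fingers":5,"dx":0,"dy":0,"dz":0,"ax":0,"ay":0,"az":0},{"fingers":5,"dx":0,"dy":0,"dz":0,"ax":0,"ay":0,"az":0}]' 30
```

```text
clock: 17.6
eef_pos: [0.4397, 0.3017, 0.0134]
orientation: [0.707, 0.707, 0.001, 0.0]
wrist_force: [0.6, -0.2, 0.3]
finger_gap: 0.0398
finger_force: 0.0
clock: 18.2
eef_pos: [0.4398, 0.3017, 0.0137]
orientation: [0.707, 0.707, 0.001, 0.0]
wrist_force: [-1.4, -0.5, 6.0]
finger_gap: 0.0159
finger_force: 29.3
clock: 18.7
eef_pos: [0.4393, 0.3014, 0.0378]
orientation: [0.707, 0.707, 0.001, 0.0]
wrist_force: [0.2, -0.9, -0.2]
finger_gap: 0.0162
finger_force: 29.3
```

```bash
python3 -m handwheel '[{"fingers":5,"dx":0,"dy":0,"dz":-1,"ax":0,"ay":0,"az":0},{"fingers":5,"dx":-0.4,"dy":0,"dz":-1,"ax":0,"ay":0,"az":0},{"fingers":5,"dx":-1,"dy":0,"dz":-1,"ax":0,"ay":0,"az":0},{"fingers":5,"dx":-1,"dy":0.25,"dz":-1,"ax":0,"ay":0,"az":0},{"fingers":5,"dx":-1,"dy":0.25,"dz":-0.8,"ax":0,"ay":0,"az":0},{"fingers":5,"dx":-1,"dy":0.25,"dz":0,"ax":0,"ay":0,"az":0},{"fingers":5,"dx":-1,"dy":0.25,"dz":0,"ax":0,"ay":0,"az":0},{"fingers":5,"dx":-1,"dy":0.25,"dz":0,"ax":0,"ay":0,"az":0},{"fingers":5,"dx":-1,"dy":0.25,"dz":0,"ax":0,"ay":0,"az":0},{"fingers":5,"dx":-1,"dy":0.25,"dz":0,"ax":0,"ay":0,"az":0}]'
python3 -m handwheel '[{"fingers":5,"dx":-1,"dy":0.4,"dz":0,"ax":0,"ay":0,"az":0},{"fingers":5,"dx":-1,"dy":0.4,"dz":0,"ax":0,"ay":0,"az":0},{"fingers":5,"dx":-1,"dy":0.4,"dz":0,"ax":0,"ay":0,"az":0},{"fingers":5,"dx":-1,"dy":0.4,"dz":0,"ax":0,"ay":0,"az":0},{"fingers":5,"dx":-1,"dy":0.4,"dz":0,"ax":0,"ay":0,"az":0},{"fingers":5,"dx":-1,"dy":0,"dz":0,"ax":0,"ay":0,"az":0},{"fingers":5,"dx":-0.45,"dy":0,"dz":0,"ax":0,"ay":0,"az":0},{"fingers":5,"dx":0,"dy":0,"dz":0,"ax":0,"ay":0,"az":0},{"fingers":5,"dx":0,"dy":0,"dz":0,"ax":0,"ay":0,"az":0}]'
python3 snap.py w8
python3 - <<'E'
import cv2
a=cv2.imread('pics/w8.png');cv2.imwrite('pics/c8.png',a)
E
```

```text
clock: 19.7
eef_pos: [0.4828, 0.0902, 0.1568]
orientation: [0.707, 0.707, -0.0, -0.0]
wrist_force: [-0.0, -0.1, -1.2]
finger_gap: 0.0158
finger_force: 29.4
clock: 20.6
eef_pos: [0.533, -0.0692, 0.1571]
orientation: [0.707, 0.707, 0.0, -0.0]
wrist_force: [0.3, 0.5, -0.3]
finger_gap: 0.016
finger_force: 29.4
t 20.65 tcp [ 0.533  -0.0689  0.1572] x [-0.002  1.     0.   ] z [-0.  0. -1.] q6 -0.2 [-0.4  0.2  0.2]
```

View pics/w8.png

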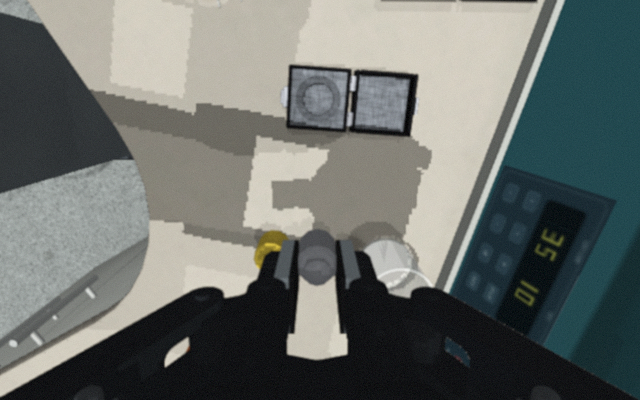

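The wrist view shows case_small's well at (319,98), base corners near (288,66), (350,68), (348,131) and (287,127). The small weight is held upright at column 317.

Run:
```python
from h import *
p=eyes.camera_params('wrist');M=np.load('pics/w8.npy')
for uv in((319,98),(288,66),(350,68),(348,131),(287,127)): print(onz(p,M,*uv,.02).round(4))
# forceps: bright thin pixels in w5 / earlier scene; use scene0 line mask
ps,Ms=cam('scene');a=cv2.imread('pics/scene0.png');g=a.min(2).astype(np.float32)
t=(g-cv2.GaussianBlur(g,(0,0),6))[222:272,312:345];ys,xs=np.where(t>12);
P=np.array([onz(ps,Ms,x+312,y+222,.006)[:2] for x,y in zip(xs,ys)]);print(len(P),P.mean(0))
u,s,v=np.linalg.svd(P-P.mean(0));print('dir',v[0],np.arctan2(v[0][1],v[0][0]));d=(P-P.mean(0))@v[0];w=(P-P.mean(0))@v[1];print(d.min(),d.max())
for k in np.linspace(d.min(),d.max(),6):
    m=abs(d-k)<.012;print(k.round(3),w[m].min().round(4),w[m].max().round(4))
```

```text
[5.337e-01 5.000e-04 2.000e-02]
[0.5102 0.0239 0.02  ]
[0.5572 0.0225 0.02  ]
[ 0.5568 -0.0246  0.02  ]
[ 0.5086 -0.0216  0.02  ]
11 [0.4458083  0.16299743]
dir [-0.29544113  0.95536095] 1.8707135588997361
-0.06883905709824961 0.028979853877263463
-0.069 0.0009 0.0009Traceback (most recent call last):
  File "<stdin>", line 10, in <module>
    return umr_minimum(a, axis, None, out, keepdims, initial, where)
ValueError: zero-size array to reduction operation minimum which has no identity
```

```bash
python3 -m handwheel '[{"fingers":5,"dx":1,"dy":0,"dz":0,"ax":0,"ay":0,"az":0},{"fingers":5,"dx":1,"dy":0,"dz":0,"ax":0,"ay":0,"az":0},{"fingers":5,"dx":0.82,"dy":0.02,"dz":0.5,"ax":0,"ay":0,"az":0},{"fingers":5,"dx":0,"dy":0,"dz":1,"ax":0,"ay":0,"az":0},{"fingers":5,"dx":0,"dy":0,"dz":1,"ax":0,"ay":0,"az":0},{"fingers":5,"dx":0,"dy":0,"dz":1,"ax":0,"ay":0,"az":0},{"fingers":5,"dx":0,"dy":0,"dz":0.7,"ax":0,"ay":0,"az":0},{"fingers":5,"dx":0,"dy":0,"dz":0.3,"ax":0,"ay":0,"az":0},{"fingers":5,"dx":0,"dy":0,"dz":0,"ax":0,"ay":0,"az":0},{"fingers":5,"dx":0,"dy":0,"dz":0,"ax":0,"ay":0,"az":0}]'
python3 -m handwheel '[{"fingers":5,"dx":0,"dy":0,"dz":0.15,"ax":0,"ay":0,"az":0},{"fingers":5,"dx":0,"dy":0,"dz":0.15,"ax":0,"ay":0,"az":0},{"fingers":5,"dx":0,"dy":0,"dz":0.15,"ax":0,"ay":0,"az":0},{"fingers":5,"dx":0,"dy":0,"dz":0.1,"ax":0,"ay":0,"az":0},{"fingers":5,"dx":0,"dy":0,"dz":0,"ax":0,"ay":0,"az":0}]'
python3 -m handwheel '[{"fingers":5,"dx":0,"dy":0,"dz":0.15,"ax":0,"ay":0,"az":0},{"fingers":5,"dx":0,"dy":0,"dz":0.12,"ax":0,"ay":0,"az":0},{"fingers":5,"dx":0,"dy":0,"dz":0,"ax":0,"ay":0,"az":0},{"fingers":5,"dx":0,"dy":0,"dz":0,"ax":0,"ay":0,"az":0}]'
```

```text
clock: 21.65
eef_pos: [0.5341, 0.001, 0.0459]
orientation: [0.707, 0.708, 0.001, 0.001]
wrist_force: [0.2, 0.8, 0.1]
finger_gap: 0.0161
finger_force: 29.4
clock: 22.15
eef_pos: [0.5332, 0.0006, 0.0305]
orientation: [0.707, 0.707, -0.0, -0.0]
wrist_force: [0.4, -0.2, 0.9]
finger_gap: 0.0162
finger_force: 29.4
clock: 22.55
eef_pos: [0.5335, 0.0006, 0.0242]
orientation: [0.707, 0.707, -0.0, -0.0]
wrist_force: [-0.8, -0.1, -1.0]
finger_gap: 0.0161
finger_force: 29.4
```

```bash
python3 -m handwheel '[{"fingers":5,"dx":0,"dy":0,"dz":0.1,"ax":0,"ay":0,"az":0},{"fingers":5,"dx":0,"dy":0,"dz":0,"ax":0,"ay":0,"az":0},{"fingers":5,"dx":0,"dy":0,"dz":0,"ax":0,"ay":0,"az":0}]'
python3 -m handwheel '[{"fingers":5,"dx":0,"dy":0,"dz":0.05,"ax":0,"ay":0,"az":0},{"fingers":5,"dx":0,"dy":0,"dz":0,"ax":0,"ay":0,"az":0},{"fingers":5,"dx":0,"dy":0,"dz":0,"ax":0,"ay":0,"az":0}]'
```

```text
clock: 22.85
eef_pos: [0.5335, 0.0006, 0.0217]
orientation: [0.707, 0.707, -0.0, -0.0]
wrist_force: [-0.1, -0.0, 0.4]
finger_gap: 0.0157
finger_force: 29.4
clock: 23.15
eef_pos: [0.5335, 0.0006, 0.0205]
orientation: [0.707, 0.707, -0.0, 0.0]
wrist_force: [0.9, -0.0, -0.4]
finger_gap: 0.0161
finger_force: 29.4
```

```bash
python3 -m handwheel '[{"fingers":36,"dx":0,"dy":0,"dz":0,"ax":0,"ay":0,"az":0},{"fingers":36,"dx":0,"dy":0,"dz":0,"ax":0,"ay":0,"az":0},{"fingers":36,"dx":0,"dy":0,"dz":0,"ax":0,"ay":0,"az":0},{"fingers":36,"dx":0,"dy":0,"dz":-0.2,"ax":0,"ay":0,"az":0},{"fingers":36,"dx":0,"dy":0,"dz":-0.6,"ax":0,"ay":0,"az":0},{"fingers":36,"dx":0,"dy":0,"dz":-1,"ax":0,"ay":0,"az":0},{"fingers":36,"dx":0,"dy":0,"dz":-1,"ax":0,"ay":0,"az":0},{"fingers":36,"dx":0,"dy":0,"dz":-1,"ax":0,"ay":0,"az":0},{"fingers":36,"dx":1,"dy":-0.4,"dz":-1,"ax":0,"ay":0,"az":0},{"fingers":36,"dx":1,"dy":-1,"dz":-1,"ax":0,"ay":0,"az":0}]'
python3 -m handwheel '[{"fingers":36,"dx":1,"dy":-1,"dz":-1,"ax":0,"ay":0,"az":0},{"fingers":36,"dx":1,"dy":-1,"dz":-1,"ax":0,"ay":0,"az":0},{"fingers":36,"dx":0,"dy":0,"dz":-0.6,"ax":0,"ay":0,"az":0},{"fingers":36,"dx":0,"dy":0,"dz":0,"ax":0,"ay":0,"az":0},{"fingers":36,"dx":0,"dy":0,"dz":0,"ax":0,"ay":0,"az":0}]'
python3 snap.py w9
```

```text
clock: 24.15
eef_pos: [0.4989, 0.0508, 0.168]
orientation: [0.707, 0.707, 0.001, 0.001]
wrist_force: [0.3, 0.4, 1.1]
finger_gap: 0.036
finger_force: 0.0
clock: 24.65
eef_pos: [0.4486, 0.1003, 0.2309]
orientation: [0.707, 0.707, 0.0, 0.0]
wrist_force: [-0.4, 0.2, -0.9]
finger_gap: 0.036
finger_force: 0.0
t 24.7 tcp [0.4484 0.1001 0.2299] x [-0.  1. -0.] z [-0.001 -0.    -1.   ] q6 0.14 [-0.3  0.  -1. ]
```

View pics/w9.png

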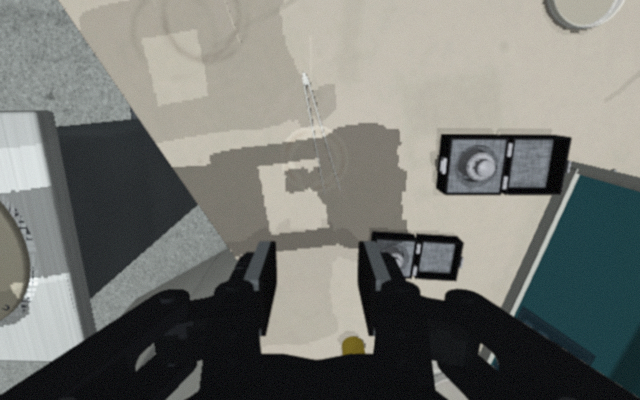

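The forceps' joined end is at (305,73) and a tip at about (340,190). The middle and small weights stand in their wells at (482,165) and (399,258).

Run:
```python
from h import *
p=eyes.camera_params('wrist');M=np.load('pics/w9.npy')
for uv in((305,73),(306,82),(340,190),(326,190)): print(uv,onz(p,M,*uv,.008).round(4))
g=cv2.imread('pics/w9.png').min(2).astype(np.float32)
t=g-cv2.GaussianBlur(g,(0,0),5)
for y in range(70,196,6):
    row=t[y:y+2,292:352].mean(0); xs=np.argsort(row)[::-1][:4]; print(y,[(int(x)+292,int(row[x])) for x in sorted(xs)])
```

```text
(305, 73) [0.4363 0.1946 0.008 ]
(306, 82) [0.4372 0.1861 0.008 ]
(340, 190) [0.4732 0.0749 0.008 ]
(326, 190) [0.458  0.0749 0.008 ]
70 [(299, 4), (300, 4), (310, 3), (328, 2)]
76 [(303, 33), (304, 43), (305, 37), (306, 21)]
82 [(304, 31), (305, 39), (306, 38), (307, 33)]
88 [(304, 13), (310, 21), (311, 15), (312, 11)]
94 [(305, 9), (306, 8), (311, 7), (312, 9)]
100 [(306, 13), (307, 9), (313, 22), (314, 10)]
106 [(308, 16), (309, 8), (314, 8), (315, 20)]
112 [(308, 9), (309, 14), (317, 18), (318, 10)]
118 [(310, 13), (345, 8), (350, 10), (351, 9)]
124 [(339, 21), (341, 22), (342, 26), (343, 25)]
130 [(328, 33), (329, 35), (330, 37), (331, 30)]
136 [(305, 30), (313, 30), (314, 34), (320, 30)]
142 [(326, 6), (327, 5), (340, 3), (343, 4)]
148 [(316, 7), (328, 4), (329, 4), (345, 4)]
154 [(317, 3), (329, 9), (330, 10), (337, 3)]
160 [(302, 33), (313, 35), (315, 34), (316, 36)]
166 [(292, 43), (293, 40), (294, 39), (295, 33)]
172 [(309, 8), (320, 10), (334, 9), (335, 16)]
178 [(321, 8), (336, 8), (337, 10), (338, 8)]
184 [(322, 7), (323, 4), (338, 6), (339, 6)]
190 [(308, 27), (309, 36), (310, 38), (311, 29)]
```

```bash
python3 -m handwheel '[{"fingers":40,"dx":0.7,"dy":0.04,"dz":0,"ax":0,"ay":0,"az":0},{"fingers":40,"dx":0.7,"dy":0.04,"dz":0.5,"ax":0,"ay":0,"az":0},{"fingers":40,"dx":0,"dy":0,"dz":1,"ax":0,"ay":0,"az":-1},{"fingers":40,"dx":0,"dy":0,"dz":1,"ax":0,"ay":0,"az":-1},{"fingers":40,"dx":0,"dy":0,"dz":1,"ax":0,"ay":0,"az":-0.8},{"fingers":40,"dx":0,"dy":0,"dz":1,"ax":0,"ay":0,"az":0},{"fingers":40,"dx":0,"dy":0,"dz":1,"ax":0,"ay":0,"az":0},{"fingers":40,"dx":0,"dy":0,"dz":1,"ax":0,"ay":0,"az":0},{"fingers":40,"dx":0,"dy":0,"dz":1,"ax":0,"ay":0,"az":0},{"fingers":40,"dx":0,"dy":0,"dz":0.5,"ax":0,"ay":0,"az":0}]' 30
python3 -m handwheel '[{"fingers":40,"dx":0,"dy":0,"dz":0.5,"ax":0,"ay":0,"az":0},{"fingers":40,"dx":0,"dy":0,"dz":0.45,"ax":0,"ay":0,"az":0},{"fingers":40,"dx":0,"dy":0,"dz":0,"ax":0,"ay":0,"az":0},{"fingers":40,"dx":0,"dy":0,"dz":0,"ax":0,"ay":0,"az":0}]' 30
```

```text
clock: 25.7
eef_pos: [0.4485, 0.1345, 0.027]
orientation: [0.616, 0.788, -0.002, -0.002]
wrist_force: [-0.7, -0.1, 0.2]
finger_gap: 0.0401
finger_force: 0.0
clock: 26.1
eef_pos: [0.4508, 0.1355, 0.0072]
orientation: [0.615, 0.788, 0.0, 0.0]
wrist_force: [-0.7, -0.0, 0.1]
finger_gap: 0.0406
finger_force: 0.0
```

```bash
python3 -m handwheel '[{"fingers":40,"dx":0,"dy":0,"dz":0.1,"ax":0,"ay":0,"az":0},{"fingers":0,"dx":0,"dy":0,"dz":0,"ax":0,"ay":0,"az":0},{"fingers":0,"dx":0,"dy":0,"dz":0,"ax":0,"ay":0,"az":0},{"fingers":0,"dx":0,"dy":0,"dz":0,"ax":0,"ay":0,"az":0},{"fingers":0,"dx":0,"dy":0,"dz":0,"ax":0,"ay":0,"az":0},{"fingers":0,"dx":0,"dy":0,"dz":0,"ax":0,"ay":0,"az":0},{"fingers":0,"dx":0,"dy":0,"dz":0,"ax":0,"ay":0,"az":0},{"fingers":0,"dx":0,"dy":0,"dz":0,"ax":0,"ay":0,"az":0}]' 30
python3 -m handwheel '[{"fingers":0,"dx":0,"dy":0,"dz":-0.3,"ax":0,"ay":0,"az":0},{"fingers":0,"dx":0,"dy":0,"dz":-0.7,"ax":0,"ay":0,"az":0},{"fingers":0,"dx":0,"dy":0,"dz":-1,"ax":0,"ay":0,"az":0},{"fingers":0,"dx":0,"dy":0,"dz":-1,"ax":0,"ay":0,"az":0},{"fingers":0,"dx":0,"dy":0,"dz":-1,"ax":0,"ay":0,"az":0},{"fingers":0,"dx":0,"dy":0,"dz":-1,"ax":0,"ay":0,"az":0},{"fingers":0,"dx":0,"dy":0,"dz":0,"ax":0,"ay":0,"az":0},{"fingers":0,"dx":0,"dy":0,"dz":0,"ax":0,"ay":0,"az":0}]' 30
python3 snap.py w10
```

```text
clock: 26.9
eef_pos: [0.4507, 0.1356, 0.0047]
orientation: [0.615, 0.788, 0.0, 0.0]
wrist_force: [-1.0, -0.5, 5.9]
finger_gap: 0.0112
finger_force: 29.7
clock: 27.7
eef_pos: [0.4504, 0.1355, 0.1292]
orientation: [0.615, 0.788, 0.0, 0.0]
wrist_force: [-0.3, -0.1, -0.2]
finger_gap: 0.0112
finger_force: 29.2
t 27.75 tcp [0.4499 0.1354 0.1283] x [-0.243  0.97  -0.   ] z [-0.001 -0.    -1.   ] q6 -0.03 [-0.1 -0.7 -0.2]
```

```bash
python3 -m handwheel '[{"fingers":0,"dx":-0.97,"dy":-0.22,"dz":0,"ax":0,"ay":0,"az":1},{"fingers":0,"dx":-0.99,"dy":-0.14,"dz":0,"ax":0,"ay":0,"az":1},{"fingers":0,"dx":-1,"dy":-0.05,"dz":0,"ax":0,"ay":0,"az":1},{"fingers":0,"dx":-1,"dy":0.03,"dz":0,"ax":0,"ay":0,"az":1},{"fingers":0,"dx":-0.99,"dy":0.12,"dz":0,"ax":0,"ay":0,"az":1},{"fingers":0,"dx":-0.98,"dy":0.21,"dz":0,"ax":0,"ay":0,"az":1},{"fingers":0,"dx":-0.96,"dy":0.29,"dz":0,"ax":0,"ay":0,"az":1},{"fingers":0,"dx":-0.93,"dy":0.37,"dz":0,"ax":0,"ay":0,"az":1},{"fingers":0,"dx":-0.89,"dy":0.45,"dz":0,"ax":0,"ay":0,"az":1},{"fingers":0,"dx":-0.85,"dy":0.53,"dz":0,"ax":0,"ay":0,"az":1}]'
python3 -m handwheel '[{"fingers":0,"dx":-0.8,"dy":0.6,"dz":0,"ax":0,"ay":0,"az":1},{"fingers":0,"dx":-0.74,"dy":0.67,"dz":0,"ax":0,"ay":0,"az":1},{"fingers":0,"dx":-0.68,"dy":0.73,"dz":0,"ax":0,"ay":0,"az":1},{"fingers":0,"dx":-0.62,"dy":0.79,"dz":0,"ax":0,"ay":0,"az":1},{"fingers":0,"dx":-0.54,"dy":0.84,"dz":0,"ax":0,"ay":0,"az":1},{"fingers":0,"dx":-0.47,"dy":0.88,"dz":0,"ax":0,"ay":0,"az":1},{"fingers":0,"dx":-0.39,"dy":0.92,"dz":0,"ax":0,"ay":0,"az":1},{"fingers":0,"dx":0,"dy":0,"dz":0,"ax":0,"ay":0,"az":0.5},{"fingers":0,"dx":0,"dy":0,"dz":0,"ax":0,"ay":0,"az":0},{"fingers":0,"dx":0,"dy":0,"dz":0,"ax":0,"ay":0,"az":0}]'
python3 snap.py w11
python3 - <<'E'
from h import *
p=eyes.camera_params('wrist');M=np.load('pics/w11.npy');s=monitor.state();m=R.from_quat(s['orientation']).as_matrix()
d=np.array([.458,-.3225,0])-s['eef_pos'];print('tool delta units',(m.T@d)[:2]/.025,'yaw',np.arctan2(m[1,0],m[0,0]))
# dark (black tray) mask
a=cv2.imread('pics/w11.png');k=(a.max(2)<45).astype(np.uint8)
n,l,st,c=cv2.connectedComponentsWithStats(k)
print([tuple(int(v) for v in st[i]) for i in range(1,n) if st[i,4]>60])
cv2.imwrite('pics/c11.png',cv2.resize(a[60:360,120:520],(800,600),interpolation=cv2.INTER_CUBIC))
E
```

```text
clock: 28.75
eef_pos: [0.4538, -0.1152, 0.1276]
orientation: [0.892, 0.453, -0.001, -0.001]
wrist_force: [-0.0, -0.3, 0.0]
finger_gap: 0.0113
finger_force: 29.2
clock: 29.75
eef_pos: [0.4575, -0.2887, 0.128]
orientation: [0.989, 0.145, -0.001, -0.001]
wrist_force: [-0.2, 0.7, -0.7]
finger_gap: 0.011
finger_force: 29.3
t 29.8 tcp [ 0.4577 -0.2886  0.1283] x [ 0.958  0.286 -0.001] z [-0.001  0.001 -1.   ] q6 0.65 [ 0.7 -0.5 -1.4]
tool delta units [-0.37009068  1.30919424] yaw 0.29052346256962613
[(0, 98, 636, 302, 48888)]
```

View pics/c11.png

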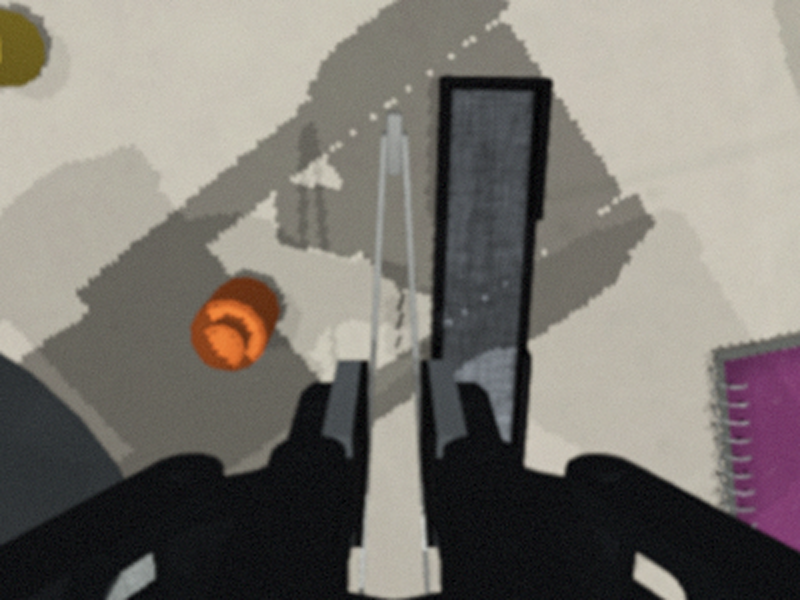

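The forceps are held straight and parallel to the tray. In full-picture pixels the joined end is at (317,117), the tray's far corners at (340,99) and (395,100), and the side cut-out runs from (390,169) to (384,235).

Run:
```python
from h import *
p=eyes.camera_params('wrist');M=np.load('pics/w11.npy');T=np.array([.4577,-.2886,.1283]);y=.2905
X=np.array([np.cos(y),np.sin(y)]);Y=np.array([np.sin(y),-np.cos(y)])
for n,uv,z in(('joint end',(317,116),.132),('far L',(340.5,99),.014),('far R',(395,100),.014),('notch0',(390.5,169),.014),('notch1',(384,235),.014),('left side',(337,160),.014),('left side low',(336,235),.014)):
    P=onz(p,M,*uv,z);d=P[:2]-T[:2];print(n,P.round(4),'tool x %.1f y %.1f mm'%(d@X*1e3,d@Y*1e3))
```

```text
joint end [ 0.5164 -0.2716  0.132 ] tool x 61.1 y 0.5 mm
far L [ 0.5279 -0.2855  0.014 ] tool x 68.1 y 17.1 mm
far R [ 0.5384 -0.3228  0.014 ] tool x 67.5 y 55.8 mm
notch0 [ 0.4906 -0.3366  0.014 ] tool x 17.7 y 55.4 mm
notch1 [ 0.4394 -0.3496  0.014 ] tool x -35.0 y 53.2 mm
left side [ 0.4855 -0.2962  0.014 ] tool x 24.5 y 15.3 mm
left side low [ 0.4286 -0.3134  0.014 ] tool x -35.0 y 15.4 mm
```

```bash
python3 -m handwheel '[{"fingers":0,"dx":-0.14,"dy":0.7,"dz":0,"ax":0,"ay":0,"az":0},{"fingers":0,"dx":-0.14,"dy":0.68,"dz":0,"ax":0,"ay":0,"az":0},{"fingers":0,"dx":0,"dy":0,"dz":0.8,"ax":0,"ay":0,"az":0},{"fingers":0,"dx":0,"dy":0,"dz":1,"ax":0,"ay":0,"az":0},{"fingers":0,"dx":0,"dy":0,"dz":1,"ax":0,"ay":0,"az":0},{"fingers":0,"dx":0,"dy":0,"dz":0.7,"ax":0,"ay":0,"az":0},{"fingers":0,"dx":0,"dy":0,"dz":0.4,"ax":0,"ay":0,"az":0},{"fingers":0,"dx":0,"dy":0,"dz":0.3,"ax":0,"ay":0,"az":0},{"fingers":0,"dx":0,"dy":0,"dz":0,"ax":0,"ay":0,"az":0},{"fingers":0,"dx":0,"dy":0,"dz":0,"ax":0,"ay":0,"az":0}]'
python3 -m handwheel '[{"fingers":0,"dx":0,"dy":0,"dz":0.15,"ax":0,"ay":0,"az":0},{"fingers":0,"dx":0,"dy":0,"dz":0.15,"ax":0,"ay":0,"az":0},{"fingers":0,"dx":0,"dy":0,"dz":0.1,"ax":0,"ay":0,"az":0},{"fingers":0,"dx":0,"dy":0,"dz":0,"ax":0,"ay":0,"az":0},{"fingers":0,"dx":0,"dy":0,"dz":0,"ax":0,"ay":0,"az":0}]'
```

```text
clock: 30.8
eef_pos: [0.4615, -0.3246, 0.0252]
orientation: [0.99, 0.144, 0.0, 0.001]
wrist_force: [0.5, -0.2, -0.9]
finger_gap: 0.0113
finger_force: 29.3
clock: 31.3
eef_pos: [0.4611, -0.3243, 0.0143]
orientation: [0.99, 0.144, -0.0, -0.0]
wrist_force: [-0.7, 0.4, -0.3]
finger_gap: 0.0111
finger_force: 29.3
```

```bash
python3 -m handwheel '[{"fingers":0,"dx":0,"dy":0,"dz":0.1,"ax":0,"ay":0,"az":0},{"fingers":0,"dx":0,"dy":0,"dz":0.1,"ax":0,"ay":0,"az":0},{"fingers":0,"dx":0,"dy":0,"dz":0.03,"ax":0,"ay":0,"az":0},{"fingers":0,"dx":0,"dy":0,"dz":0,"ax":0,"ay":0,"az":0},{"fingers":0,"dx":0,"dy":0,"dz":0,"ax":0,"ay":0,"az":0}]'
```

```text
clock: 31.8
eef_pos: [0.4611, -0.3244, 0.0086]
orientation: [0.99, 0.144, 0.0, 0.0]
wrist_force: [0.3, -0.1, -0.8]
finger_gap: 0.0109
finger_force: 29.3
```

```bash
python3 -m handwheel '[{"fingers":36,"dx":0,"dy":0,"dz":0,"ax":0,"ay":0,"az":0},{"fingers":36,"dx":0,"dy":0,"dz":0,"ax":0,"ay":0,"az":0},{"fingers":36,"dx":0,"dy":0,"dz":0,"ax":0,"ay":0,"az":0},{"fingers":36,"dx":0,"dy":0,"dz":0,"ax":0,"ay":0,"az":0},{"fingers":36,"dx":0,"dy":0,"dz":-0.3,"ax":0,"ay":0,"az":0},{"fingers":36,"dx":0,"dy":0,"dz":-0.7,"ax":0,"ay":0,"az":0},{"fingers":36,"dx":0,"dy":0,"dz":-1,"ax":0,"ay":0,"az":0},{"fingers":36,"dx":0,"dy":0,"dz":-1,"ax":0,"ay":0,"az":0},{"fingers":36,"dx":0,"dy":0,"dz":-1,"ax":0,"ay":0,"az":0},{"fingers":36,"dx":0,"dy":0,"dz":-1,"ax":0,"ay":0,"az":0}]'
python3 -m handwheel '[{"fingers":36,"dx":-0.8,"dy":0,"dz":-1,"ax":0,"ay":0,"az":0},{"fingers":36,"dx":-0.8,"dy":0,"dz":-1,"ax":0,"ay":0,"az":0},{"fingers":36,"dx":0,"dy":0,"dz":-1,"ax":0,"ay":0,"az":0},{"fingers":36,"dx":0,"dy":0,"dz":0,"ax":0,"ay":0,"az":0},{"fingers":36,"dx":0,"dy":0,"dz":0,"ax":0,"ay":0,"az":0}]'
python3 snap.py w12
python3 - <<'E'
from h import *
grab('scene','sc12');grab('side','sd12')
p=eyes.camera_params('wrist');M=np.load('pics/w12.npy')
a=cv2.imread('pics/w12.png');g=a.max(2).astype(float)
ctr=np.array([.457,-.3225]);y=.29;X=np.array([np.cos(y),np.sin(y)]);Y=np.array([-np.sin(y),np.cos(y)])
# sample rectified brightness profile across the tray (transverse mm -24..24) at stations along
for s in range(-80,86,10):
    v=[]
    for w in range(-24,25,2):
        q=ctr+X*s/1e3+Y*w/1e3;u,r_=proj(p,M,[*q,.010]);
        v.append(int(cv2.getRectSubPix(g.astype(np.float32),(1,1),(float(u),float(r_)))[0,0]))
    print('%4d'%s,' '.join('%3d'%k for k in v))
E
```

```text
clock: 32.8
eef_pos: [0.461, -0.3243, 0.1353]
orientation: [0.99, 0.144, 0.0, 0.0]
wrist_force: [-0.2, 0.0, -0.2]
finger_gap: 0.0363
finger_force: 0.0
clock: 33.3
eef_pos: [0.4229, -0.3358, 0.2091]
orientation: [0.99, 0.144, 0.0, 0.001]
wrist_force: [-0.2, 0.3, -0.4]
finger_gap: 0.0359
finger_force: 0.0
t 33.35 tcp [ 0.4226 -0.3354  0.2079] x [ 0.958  0.285 -0.   ] z [-0.001  0.001 -1.   ] q6 0.54 [-1.1 -0.6 -0.7]
 -80 198 184 170 176 163 133 114 111 108 112 110 113 112 113 109 111 114 115 117 116 118 138 182 203 208
 -70 114  64  16  23  63  79  83  81  78  81  83  81  86 101 123 134 127 118  85  27  38 141 193 204 207
 -60 110  50  14  34 106 145 188 139 143 146 136 136 133 137 170 170 121 123  91  27  41 152 189 188 188
 -50 132  59  19  52 123 137 174 151 144 150 148 147 142 145 180 164 127 123  87  24  44 159 189 188 188
 -40 109  43  15  32  71  85 107 111 118 137 148 142 148 155 183 141 141 139  93  25  54 171 201 211 208
 -30 110  39  16  36  76  87  98 125  90  88  91  86  87 100 138 126 146 141  88  20  48 159 196 209 209
 -20 124  58  19  50  82  78  86 126  90  85  81  80
[... 402 characters left out ...]
84 126  97  84  83 123 114  89  94  91  87  37  26  89 132 130 130 130
  30  71  20  18  60  84  95  92  83 108 110  74  76 126 101  95  89  90  81  32  19  60 110 128 133 132
  40  74  18  17  62  85  91  88  86  95 127  78  96 131  79  87  91  86  69  18  24  60 134 202 209 207
  50  68  20  21  69  86  84  88  86  88 133  77  95 118  76  92  93  91  73  21  29 121 187 201 207 210
  60  54  19  24  71  86  88  84  92  93 122 166 155 124 135 133 140 140 114  34  37 129 193 207 208 208
  70  54  19  36 107 150 146 149 148 143 145 145 145 140 156 155 158 153 109  23  39 145 199 208 206 209
  80 189 171 169 168 167 160 152 149 149 150 153 152 145 139 141 141 139 139 137 149 194 207 206 206 208
```

Sampled brightness across the tray shows both forceps legs inside the channel, centred and running its full length. The gripper is clear of everything, so I'm handing in.

```bash
python3 -c "
from plant import r
print(r.close_job())"
```

```text
the job is handed in; nothing more can be done
None
```

The job is handed in, but no verdict came back: by my checks all three weights stand in their own wells and the forceps lie in their tray, the beaker was never touched, and the gripper is empty; I never looked at the large weight after releasing it, and its seating rests on feeling it touch the well floor at the expected height.

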